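Build up the head-tube stack on the jig stand

ROBOT

A 6-joint arm with a two-finger parallel gripper is mounted at the origin on a cart in front of the work surface, level with it; the furniture and walls round the work are solid. World frame = base frame: x ahead of the robot, y to its left, z up, the work surface at z = 0. Lengths are in m, angles in rad, forces in N, time in s.
With the tool pointing down it reaches from about 0.275 to 0.85 m from the base axis. Payload 5.2 kg.
Tool frame: the origin (TCP) lies at the very end of the fingers, on their centre line; the grasp point (between the pads) lies behind it (ctrl.pinch_z is the z of the grasp point in the tool frame, in m); z points along the fingers, y is the direction in which the jaws open and shut (so a half turn about z gives the same grasp; the last joint's range is limited). The gripper opens to 85 mm and grips with 20 to 120 N. Pads are 22 mm wide; open, the fingers measure 114 mm over their backs; the gripper's body (76 mm by 85 mm) begins 54 mm behind the grasp point. The pads swing forward as they close: fully open they stand 13 mm farther back than shut.
Start: joints at [-1.514, 0.259, 1.535, -0, 1.348, -0.203], TCP at [0.141, -0.532, 0.231] pointing down, gripper open.
Joint ranges: [-3.14, 3.14], [-0.91, 2.08], [0.19, 2.58], [-1.22, 4.36], [0.22, 2.71], [-3.12, 3.12]. Speed limits (rad/s): [2.57, 2.57, 3.14, 3.14, 3.14, 3.14].

INTERFACE

Orientations are given as a 3x3 rotation matrix whose columns are the frame's x, y, z axes.
In Python, from rig import ctrl, viewer gives the robot as it stands. The module is installed in compiled form; this text tells all that it offers.
- The arm moves only by the tool arm_command, never from a script. Its argument "plan" is a list of rows, each a list of 4 numbers: the shift along the tool's x, y, z in cm, then the turn about the tool's z in degrees. In form: [[x, y, z, yaw], ...]. A call has 1 to 10 rows; each row shifts and turns the commanded pose from where the row before left it, along the tool's axes as they then stand; what a row does not reach is not made up. A row lasts 1/12 s, in which the tool goes at most 41.7 mm and 7.16 degrees, less where a joint would pass 70% of its speed; a pose out of reach is approached as far as the arm can. A call is refused whole if a number of a shift passes 4.17 or a number of a turn 7.16, either way. A call with a gripper value outside its range is refused whole. "hand" is the closure in counts, from 0 (fully open) to 255 (shut), set as the call begins (left out, the last holds). The fingers move at their own pace and stop on an object; "squeeze" is the grip in N (left out, the last holds). Time passes only in rows, so rows that do not move let the fingers close. It gives the time, the measured TCP pose, the force and the opening at its end, in the units of the state.
- ctrl.get_obs(): the state, without advancing time (a new reading comes with each control period).
- viewer.capture(name): name is "scene" or "top"; returns the picture (480x640x3 uint8, blue, green, red); there is no depth.
- viewer.get_calibration(name): a dict with "camera_matrix" (3x3 intrinsics, pixels), "dist_coeffs" ([k1, k2, p1, p2, k3] as OpenCV has them; the pictures are not rectified), "R" (3x3) and "t" (3): a world point X has camera coordinates R X + t. Camera axes: x right, y down, z forward; pixel columns grow to the right and rows downward; lengths in m; the calibration is good to about 2 mm. A picture is of the moment at which its call begins. get_calibration takes no time and is no camera call.
- ctrl.hand_in(): hands the job in, once; it reports no verdict.
The state is a dict: "t": time; "qpos": joint angles; "joint_velocities": joint speeds; "effort": joint torques, N m; "tcp_pos": TCP position; "tcp_rot": TCP orientation; "contact_force": force on the tool from outside, world axes, zero at the start; "moment": the same for the moment, N m; "gripper_width": finger opening in m.
Only numpy, scipy, OpenCV 4.12 (cv2) and the standard library are available. Lean on these libraries where they do the work, as an engineer would, in place of code of your own. Each camera call takes 0.05 s, during which the arm holds its last target.

TASK

Set up the head tube on the jig stand, one part after another from the bottom up: first slip the lower bush over the stand's post, flange down, then stand the long tube over the bush's spigot, then put the top plug into the tube's upper end, and last slip the collar over the plug's hub; let go of each part once it is seated flat. Use the longer of the two tubes; leave the short tube, the mug and the blue bin where they are.

Things in the scene. Friction and masses are not known exactly. Their poses are not given: they have to be found in the camera images.
- jig_stand: The jig stand, fixed to the bench: dark steel round base plate, 90 mm across and 20 mm thick, with a bare steel locating post, 16 mm diameter with a chamfered tip, standing 30 mm up from the middle of the plate (post tip 50 mm above the bench). Origin: centre of the plate's underside; z up. Four flush screws in the plate are only detail.
- stand_seat (a point): Centre of the upper face of the stand's base plate, at the foot of the post, 20 mm above the stand's origin: the lower bush's underside rests here.
- lower_bush: Lower bush, bare aluminium, loose, 0.1 to 0.2 kg, standing right way up: a flange 60 mm across and 16 mm thick at the bottom, on it a round spigot 34 mm across and 18 mm high (34 mm in all), with a 22 mm bore right through that shows as a hole from above. Origin: centre of the underside; z up along the bore. Seated on the stand, the post stands inside the bore, below its top.
- long_tube: The long head tube, bare steel, standing on end: outside 46 mm, inside 38 mm, 70 mm high, open at both ends and the same either way up; 0.15 to 0.26 kg. Origin: centre of the lower end; z up along the tube. Seated, its lower end rests on the lower bush's flange, 16 mm above the bush's origin.
- top_plug: Top plug, bare aluminium, solid, 0.1 to 0.2 kg, standing right way up on its spigot: spigot 34 mm across and 14 mm high at the bottom (goes into the tube), then a flange 58 mm across and 14 mm thick (rests on the tube's end), then a plain hub 24 mm across and 20 mm high on top; 48 mm in all. Origin: centre of the spigot's underside; z up. Seated, its origin is 56 mm above the tube's origin (70 mm tube less 14 mm spigot).
- collar: Locking collar, thick-walled bare steel ring with fine dark knurl lines round it: outside 54 mm, inside 28 mm, 16 mm high, lying flat, the same either way up; 0.09 to 0.16 kg. Origin: centre of the underside; z up along its axis. Seated, it lies round the plug's hub on the plug's flange, 28 mm above the plug's origin.
- short_tube: The short head tube, not wanted for this job: like the long one (outside 46, inside 38 mm) but only 40 mm high, standing on end. Origin: centre of the lower end; z up. Stays where it is.
- mug: Grey-blue mug, 92 mm high and 80 mm across, with a handle, standing on the bench at the far left. Origin: centre of its underside. Bystander, stays where it is.
- bin_blue: Small blue open bin of nuts, 100 x 69 x 51 mm, at the far left behind the mug. Origin: centre of its underside. Bystander, stays where it is.
Things that resemble listed ones, but are neither listed nor needed, are in the scene too. Leave any brown or pink look-alike of the top_plug alone.

How it is judged:
On the way, in this order (a step that is already met when the one before it is completed fails the run):
1. the lower bush sits flat on the stand over the post, let go (horizontal distance between lower_bush and stand_seat below 0.006 m and z of lower_bush in the frame of stand_seat between -0.003 and 0.003 m and angle between lower_bush's own z axis and vertical below 0.06 rad and contact force between lower_bush and the fingers below 0.05 N), for 0.2 s.
2. the long tube sits over the bush's spigot on its flange, let go (horizontal distance between lower_bush and stand_seat below 0.006 m and z of lower_bush in the frame of stand_seat between -0.003 and 0.003 m and angle between each of lower_bush, long_tube's own z axis and vertical below 0.06 rad and horizontal distance between long_tube and lower_bush below 0.005 m and z of long_tube in the frame of lower_bush between 0.013 and 0.019 m and contact force between long_tube and the fingers below 0.05 N), for 0.2 s.
3. the top plug sits in the upper end of the tube, let go (horizontal distance between lower_bush and stand_seat below 0.006 m and z of lower_bush in the frame of stand_seat between -0.003 and 0.003 m and angle between each of lower_bush, long_tube, top_plug's own z axis and vertical below 0.06 rad and horizontal distance between long_tube and lower_bush below 0.005 m and z of long_tube in the frame of lower_bush between 0.013 and 0.019 m and horizontal distance between top_plug and long_tube below 0.005 m and z of top_plug in the frame of long_tube between 0.053 and 0.059 m and contact force between top_plug and the fingers below 0.05 N), for 0.2 s.
4. the collar sits over the plug's hub on its flange, let go (horizontal distance between lower_bush and stand_seat below 0.006 m and z of lower_bush in the frame of stand_seat between -0.003 and 0.003 m and angle between each of lower_bush, long_tube, top_plug, collar's own z axis and vertical below 0.06 rad and horizontal distance between long_tube and lower_bush below 0.005 m and z of long_tube in the frame of lower_bush between 0.013 and 0.019 m and horizontal distance between top_plug and long_tube below 0.005 m and z of top_plug in the frame of long_tube between 0.053 and 0.059 m and horizontal distance between collar and top_plug below 0.005 m and z of collar in the frame of top_plug between 0.025 and 0.031 m and contact force between collar and the fingers below 0.05 N), for 0.2 s.
At the end, for the whole second after the job is handed in: Lower bush on the stand (centre within 6 mm of the post, height within 3 mm), long tube on the bush, top plug in the tube, collar round the plug's hub (each within 5 mm of the axis of the part below it and within 3 mm of its seated height), all upright within 0.06 rad, at rest (horizontal distance between lower_bush and stand_seat below 0.006 m and z of lower_bush in the frame of stand_seat between -0.003 and 0.003 m and angle between each of lower_bush, long_tube, top_plug, collar's own z axis and vertical below 0.06 rad and horizontal distance between long_tube and lower_bush below 0.005 m and z of long_tube in the frame of lower_bush between 0.013 and 0.019 m and horizontal distance between top_plug and long_tube below 0.005 m and z of top_plug in the frame of long_tube between 0.053 and 0.059 m and horizontal distance between collar and top_plug below 0.005 m and z of collar in the frame of top_plug between 0.025 and 0.031 m and linear speed of each of lower_bush, long_tube, top_plug, collar below 0.02 m/s and angular speed of each of lower_bush, long_tube, top_plug, collar below 0.2 rad/s); the robot touches nothing.
It fails at once if the short tube is moved more than 20 mm (distance of short_tube from where it was at the start of the episode above 0.02 m).
It fails at once if the mug is moved more than 20 mm (distance of mug from where it was at the start of the episode above 0.02 m).
It fails at once if the blue bin is moved more than 20 mm (distance of bin_blue from where it was at the start of the episode above 0.02 m).
It also fails if it takes over 120 s, if anything falls off the work surface, if the arm or the gripper's body presses on something with over 40 N, if the wrist force passes 120 N, or if a joint passes its speed limit or range.

## Working session

There is one attempt and no reset: what is moved stays moved. The work goes in short steps, Python scripts to look and compute and a tool call to move; the robot and the scene stay as the last step left them, time stands still between calls to the robot, and variables do not carry over. Pictures are saved under pics/ and viewed, and the job is handed in when it is done.

Besides the shell and the picture viewer there is one more tool, called after "Request:" as name(argument=value, ...), one argument or row to a line, values as JSON. arm_command: Moves the arm, as the interface text tells. Its arguments: {"type":"object","properties":{"plan":{"type":"array"},"hand":{"type":"number"},"squeeze":{"type":"number"}},"required":["plan"]}

```bash
mkdir -p pics
python3 - <<'E'
from rig import ctrl, viewer
import cv2
for n in("scene","top"):
    cv2.imwrite(f"pics/{n}0.png",viewer.capture(n)); c=viewer.get_calibration(n); print(n,c)
print(ctrl.get_obs(),ctrl.pinch_z)
E
```

```text
scene {'camera_matrix': array([[488.91464099,   0.        , 322.90642827],
       [  0.        , 488.91464099, 236.9673718 ],
       [  0.        ,   0.        ,   1.        ]]), 'dist_coeffs': array([-0.12852888,  0.        ,  0.        ,  0.        ,  0.        ]), 'R': array([[ 0.74718703, -0.66456498, -0.00805828],
       [-0.52551229, -0.58333699, -0.619318  ],
       [ 0.40687636,  0.46698111, -0.78509889]]), 't': array([-0.41698198,  0.33545001,  1.30128129])}
top {'camera_matrix': array([[458.4719956 ,   0.        , 314.86399666],
       [  0.        , 458.4719956 , 241.92771852],
       [  0.        ,   0.        ,   1.        ]]), 'dist_coeffs': array([-0.03187049,  0.        ,  0.        ,  0.        ,  0.        ]), 'R': array([[ 1.83088874e-02, -9.99828230e-01,  2.88012058e-03],
       [-9.87696133e-01, -1.85340349e-02, -1.55283091e-01],
       [ 1.55309799e-01, -1.62333023e-06, -9.87865814e-01]]), 't': array([0.00442881, 0.56969647, 1.11794371])}
{'t': 0.1, 'qpos': array([-1.51381352e+00,  2.59310282e-01,  1.53602504e+00, -5.22767804e-05,
        1.34800739e+00, -2.02813177e-01]), 'joint_velocities': array([-4.06715008e-04,  4.19619551e-07, -2.66488499e-03, -1.51799265e-03,
       -3.12553093e-04,  3.13222742e-04]), 'effort': array([ 2.74660626e-03, -4.46965814e+01, -2.91248488e+01, -3.29874738e-04,
        6.26266861e-03, -4.97092245e-06]), 'tcp_pos': array([ 0.14125439, -0.53102956,  0.23051559]), 'tcp_rot': array([[ 9.66439452e-01,  2.56894459e-01, -1.50570819e-04],
       [ 2.56894325e-01, -9.66437925e-01,  1.74430612e-03],
       [ 3.02585227e-04, -1.72444704e-03, -9.99998467e-01]]), 'contact_force': array([ 0.36178255, -0.11904598,  1.114621  ]), 'moment': array([ 0.00427829, -0.05630316, -0.0268535 ]), 'gripper_width': 0.08568161509830288} -0.0187
```

View pics/scene0.png

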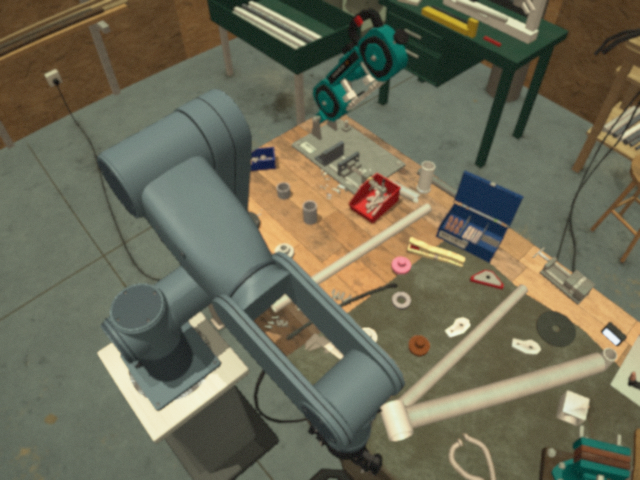

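View pics/top0.png

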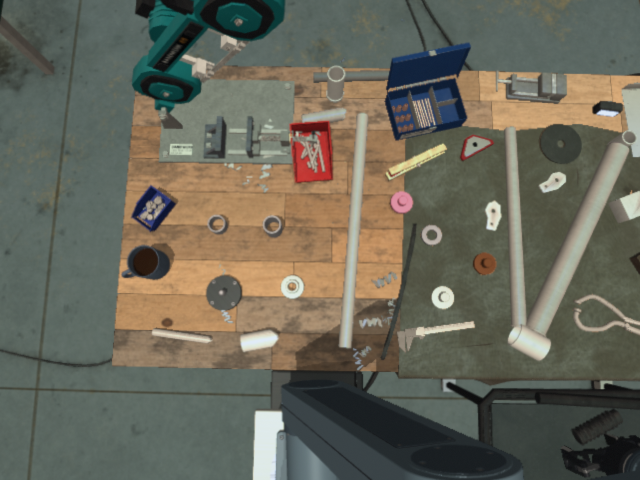

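Run:
```python
import cv2
a=cv2.imread("pics/top0.png")
cv2.imwrite("pics/c1.png",cv2.resize(a[190:330,190:320],None,fx=4,fy=4,interpolation=cv2.INTER_CUBIC))
cv2.imwrite("pics/c2.png",cv2.resize(a[180:330,380:510],None,fx=4,fy=4,interpolation=cv2.INTER_CUBIC))
```

```text
(no output)
```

View pics/c1.png

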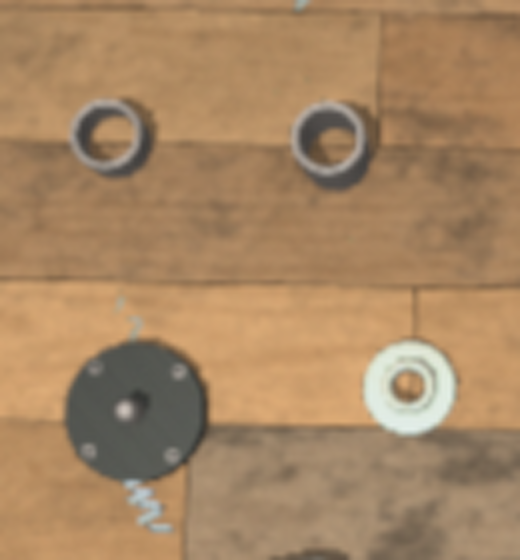

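View pics/c2.png

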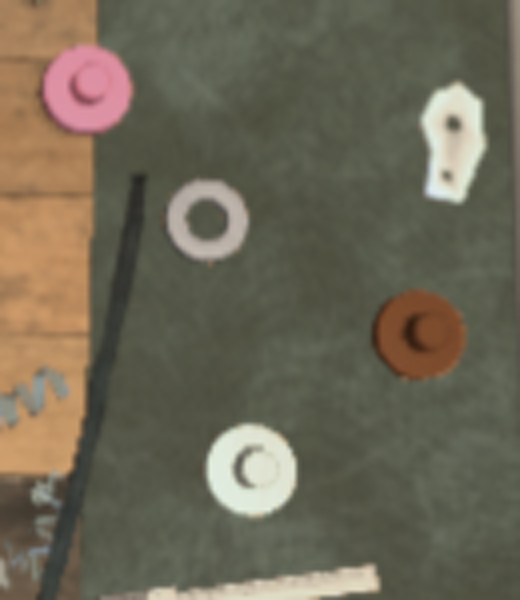

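```bash
cat > h.py <<'E'
import numpy as np, cv2
from scipy.optimize import minimize
from scipy.ndimage import map_coordinates
from rig import ctrl, viewer
def proj(n,P):
    c=viewer.get_calibration(n)
    return cv2.projectPoints(np.asarray(P,float).reshape(-1,3),cv2.Rodrigues(c["R"])[0],c["t"],c["camera_matrix"],c["dist_coeffs"])[0].reshape(-1,2)
def unproj(n,uv,z):
    c=viewer.get_calibration(n)
    p=cv2.undistortPoints(np.array([[uv]],float),c["camera_matrix"],c["dist_coeffs"])[0,0]
    d=c["R"].T@[p[0],p[1],1]; o=-c["R"].T@c["t"]
    return (o+d*(z-o[2])/d[2])[:2]
th=np.linspace(0,2*np.pi,120,endpoint=False)
def circ(xy,r,z): return np.c_[xy[0]+r*np.cos(th),xy[1]+r*np.sin(th),np.full(120,z)]
def fit(n,img,xy0,circs,win=.012):
    g=cv2.GaussianBlur(img,(0,0),.8).astype(float)
    m=sum(np.hypot(cv2.Sobel(g[:,:,k],-1,1,0),cv2.Sobel(g[:,:,k],-1,0,1)) for k in range(3))
    m=np.minimum(m,np.percentile(m,98))
    def s(xy):
        t=0
        for r,z in circs:
            p=proj(n,circ(xy,r,z)); t+=map_coordinates(m,[p[:,1],p[:,0]],order=1).mean()
        return -t
    G=np.arange(-win,win+1e-9,.001)
    b=min(((s(xy0+np.array([a,c])),a,c) for a in G for c in G))
    r=minimize(s,xy0+np.array(b[1:]),method="Nelder-Mead",options=dict(initial_simplex=[xy0+np.array(b[1:])+d for d in ([0,0],[.001,0],[0,.001])],xatol=1e-5))
    return r.x,-r.fun
E
python3 - <<'E'
from h import *
img=cv2.imread("pics/top0.png")
o={"stand":((224,292),.02,[(.045,.02)]),"post":((221,292),.05,[(.008,.05),(.0065,.05)]),
"bush":((292,287),.016,[(.03,.016)]),"bush2":((292,287),.016,[(.017,.034),(.011,.034)]),"long":((272.5,224.5),.07,[(.023,.07),(.019,.07)]),
"short":((217.5,224),.04,[(.023,.04),(.019,.04)]),"plug":((443,297),.028,[(.029,.028)]),"hub":((445,297),.048,[(.012,.048)]),
"collar":((431.8,235),.016,[(.027,.016),(.014,.016)]),"pink":((402,202),.028,[(.029,.028)])}
vis=img.copy()
for k,(uv,z,c) in o.items():
    a=unproj("top",uv,z); x,s=fit("top",img,a,c); print(k,a.round(4),x.round(4),round(s))
    for r,zz in c: cv2.polylines(vis,[np.round(proj("top",circ(x,r,zz))*16).astype(np.int32)],True,(0,0,255),1,shift=4)
cv2.imwrite("pics/v1.png",cv2.resize(vis[180:330,190:510],None,fx=2.5,fy=2.5))
E
```

```text
stand [0.4399 0.2441] [0.4392 0.2437] 449
post [0.4384 0.2458] [0.4384 0.246 ] 936
bush [0.4561 0.0714] [0.4569 0.072 ] 524Traceback (most recent call last):
  File "<stdin>", line 9, in <module>
  File "h.py", line 25, in fit
    b=min(((s(xy0+np.array([a,c])),a,c) for a in G for c in G))
  File "h.py", line 25, in <genexpr>
    b=min(((s(xy0+np.array([a,c])),a,c) for a in G for c in G))
            ~^^^^^^^^^^^^^^^^^^^^^
  File "h.py", line 22, in s
    p=proj(n,circ(xy,r,z)); t+=map_coordinates(m,[p[:,1],p[:,0]],order=1).mean()
  File "h.py", line 6, in proj
    c=viewer.get_calibration(n)
ValueError: time passes only in moves, steps and waits
```

```bash
sed -i 's/viewer.get_calibration(n)$/cal(n)/; s/^def proj/from functools import lru_cache\n@lru_cache(None)\ndef cal(n): return viewer.get_calibration(n)\ndef proj/' h.py; grep -n cal h.py
cat > f.py <<'E'
from h import *
img=cv2.imread("pics/top0.png")
o={"stand":((224,292),.02,[(.045,.02)]),"post":((221,292),.05,[(.008,.05),(.0065,.05)]),
"bush":((292,287),.016,[(.03,.016)]),"bush2":((292,287),.034,[(.017,.034),(.011,.034)]),"long":((272.5,224.5),.07,[(.023,.07),(.019,.07)]),
"short":((217.5,224),.04,[(.023,.04),(.019,.04)]),"plug":((443,297),.028,[(.029,.028)]),"hub":((445,297),.048,[(.012,.048)]),
"collar":((431.8,235),.016,[(.027,.016),(.014,.016)]),"pink":((402,202),.028,[(.029,.028)])}
vis=cv2.resize(img[180:330,190:510],None,fx=2.5,fy=2.5)
for k,(uv,z,c) in o.items():
    a=unproj("top",uv,z); x,s=fit("top",img,a,c); print(k,a.round(4),x.round(4),round(s))
    for r,zz in c: cv2.polylines(vis,[np.round(((proj("top",circ(x,r,zz))-[190,180]+.5)*2.5-.5)*16).astype(np.int32)],True,(0,0,255),1,shift=4)
cv2.imwrite("pics/v1.png",vis)
E
python3 f.py
```

```text
7:def cal(n): return viewer.get_calibration(n)
9:    c=cal(n)
12:    c=cal(n)
stand [0.4399 0.2441] [0.4392 0.2437] 449
post [0.4384 0.2458] [0.4384 0.246 ] 936
bush [0.4561 0.0714] [0.4569 0.072 ] 524
bush2 [0.4551 0.0705] [0.4438 0.0585] 741
long [0.6075 0.1214] [0.6063 0.1215] 811
short [0.6121 0.2654] [0.6139 0.267 ] 760
plug [ 0.437  -0.3122] [ 0.4368 -0.3103] 575
hub [ 0.4362 -0.3116] [ 0.4361 -0.3031] 379
collar [ 0.598  -0.2901] [ 0.5993 -0.2892] 1147
pink [ 0.682  -0.2107] [ 0.6832 -0.2103] 519
```

View pics/v1.png

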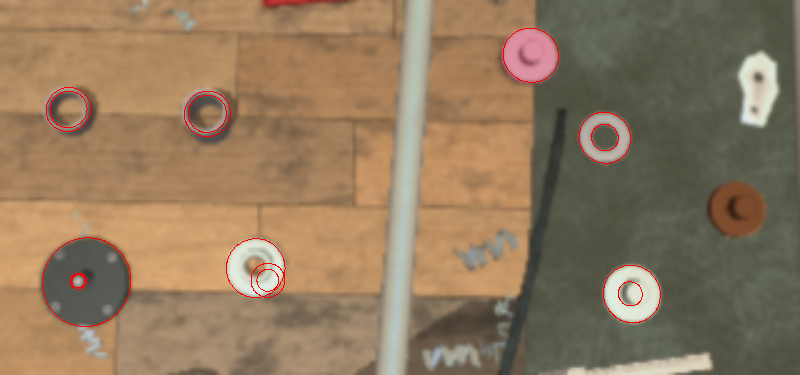

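```bash
cat > go.py <<'E'
import sys, numpy as np
from rig import ctrl
def go(x,y,z,step=3.8):
    o=ctrl.get_obs(); R=o["tcp_rot"]; d=R.T@(np.array([x,y,z])-o["tcp_pos"])*100
    n=int(np.ceil(np.linalg.norm(d)/step))
    print("t",round(o["t"],2),"tcp",o["tcp_pos"].round(4),"jaw",np.degrees(np.arctan2(R[1,1],R[0,1])).round(1),"tilt",R[:2,2].round(4),"j",o["qpos"].round(2),"F",o["contact_force"].round(2),"w",round(o["gripper_width"],4))
    print("total cm",d.round(2),"rows",n,"each",(d/max(n,1)).round(3))
if __name__=="__main__": go(*map(float,sys.argv[1:]))
E
python3 go.py .457 .072 .2
```

```text
t 0.1 tcp [ 0.1413 -0.531   0.2305] jaw -75.1 tilt [-0.0002  0.0017] j [-1.51  0.26  1.54 -0.    1.35 -0.2 ] F [ 0.36 -0.12  1.11] w 0.0857
total cm [ 46.01 -50.16   3.15] rows 18 each [ 2.556 -2.787  0.175]
```

Request:
arm_command(
  plan=[
    [2.55,-2.8,0,0],
    [2.55,-2.8,0,0],
    [2.55,-2.8,0,0],
    [2.55,-2.8,0,0],
    [2.55,-2.8,0,0],
    [2.55,-2.8,0,0],
    [2.55,-2.8,0,0],
    [2.55,-2.8,0,0],
    [2.55,-2.8,0,0],
    [2.55,-2.8,0,0],
  ],
  hand=0,
  squeeze=20,
)

```text
t: 0.93
tcp_pos: [0.316, -0.1935, 0.2312]
tcp_rot: [[0.967, 0.256, 0.0], [0.256, -0.967, 0.0], [0.0, -0.0, -1.0]]
contact_force: [2.0, -0.6, 0.7]
gripper_width: 0.0855
```

Request:
arm_command(
  plan=[
    [2.55,-2.8,0.3,0],
    [2.55,-2.8,0.3,0],
    [2.55,-2.8,0.3,0],
    [2.55,-2.8,0.3,0],
    [2.55,-2.8,0.3,0],
    [2.55,-2.8,0.3,0],
    [2.55,-2.8,0.3,0],
    [1.5,-1.6,0.3,0],
    [0,0,0,0],
    [0,0,0,0],
  ],
)

```text
t: 1.77
tcp_pos: [0.448, 0.0602, 0.2066]
tcp_rot: [[0.966, 0.26, -0.002], [0.26, -0.966, -0.0], [-0.002, -0.0, -1.0]]
contact_force: [-0.8, 0.2, -0.5]
gripper_width: 0.0852
```

```bash
python3 go.py .457 .072 .06
```

```text
t 1.77 tcp [0.448  0.0602 0.2066] jaw -74.9 tilt [-0.0018 -0.0001] j [-0.11  0.1   1.79 -0.    1.25  1.19] F [-0.83  0.17 -0.45] w 0.0852
total cm [ 1.2  -0.9  14.66] rows 4 each [ 0.3   -0.226  3.666]
```

Request:
arm_command(
  plan=[
    [0.6,-0.45,3.6,0],
    [0.6,-0.45,3.6,0],
    [0,0,3.6,0],
    [0,0,3.6,0],
    [0,0,0,0],
    [0,0,0,0],
  ],
)

```text
t: 2.27
tcp_pos: [0.4558, 0.07, 0.0624]
tcp_rot: [[0.967, 0.256, -0.005], [0.256, -0.967, 0.0], [-0.005, -0.002, -1.0]]
contact_force: [-1.0, -0.2, -0.3]
gripper_width: 0.0853
```

```bash
python3 go.py .457 .072 .022
python3 - <<'E'
from h import *
a=viewer.capture("top"); s=viewer.capture("scene")
cv2.imwrite("pics/a.png",np.hstack([cv2.resize(a[200:340,200:350],(400,373)),cv2.resize(s[180:320,210:360],(400,373))]))
E
```

```text
t 2.27 tcp [0.4558 0.07   0.0624] jaw -75.2 tilt [-0.0051  0.0002] j [-0.09  0.3   1.96 -0.    0.89  1.22] F [-1.02 -0.22 -0.26] w 0.0853
total cm [ 0.19 -0.15  4.04] rows 2 each [ 0.093 -0.077  2.021]
```

View pics/a.png

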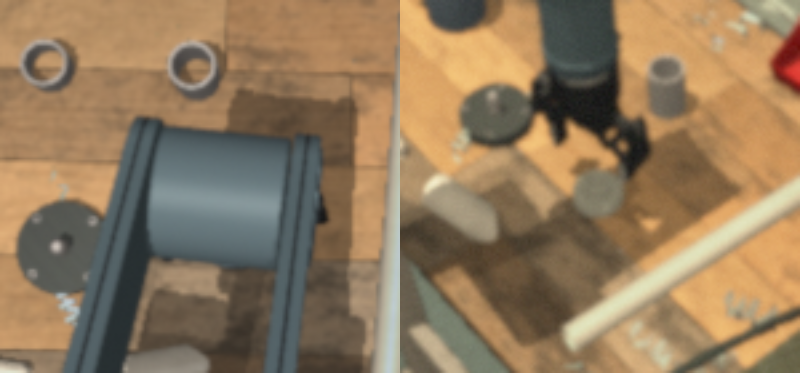

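Request:
arm_command(
  plan=[
    [0.2,-0.15,1.5,0],
    [0,0,1.5,0],
    [0,0,1.0,0],
    [0,0,0,0],
    [0,0,0,0],
  ],
)

```text
t: 2.78
tcp_pos: [0.4606, 0.0726, 0.0252]
tcp_rot: [[0.966, 0.257, 0.003], [0.257, -0.966, -0.0], [0.003, 0.001, -1.0]]
contact_force: [0.0, 0.9, 0.8]
gripper_width: 0.0851
```

```bash
python3 go.py .457 .072 .022
python3 - <<'E'
from h import *
s=viewer.capture("scene")
cv2.imwrite("pics/b.png",cv2.resize(s[180:320,230:380],None,fx=4,fy=4))
x,sc=fit("scene",s,np.array([.457,.072]),[(.03,.016)]); print(x,sc)
print(proj("scene",[.457,.072,.016]))
E
```

```text
t 2.78 tcp [0.4606 0.0726 0.0252] jaw -75.1 tilt [ 0.003  -0.0003] j [-0.08  0.36  1.98 -0.    0.79  1.23] F [0.04 0.85 0.75] w 0.0851
total cm [-0.36 -0.04  0.32] rows 1 each [-0.363 -0.036  0.316]
[0.45891122 0.07203812] 254.3470973033141
[[282.91389831 251.01600502]]
```

View pics/b.png

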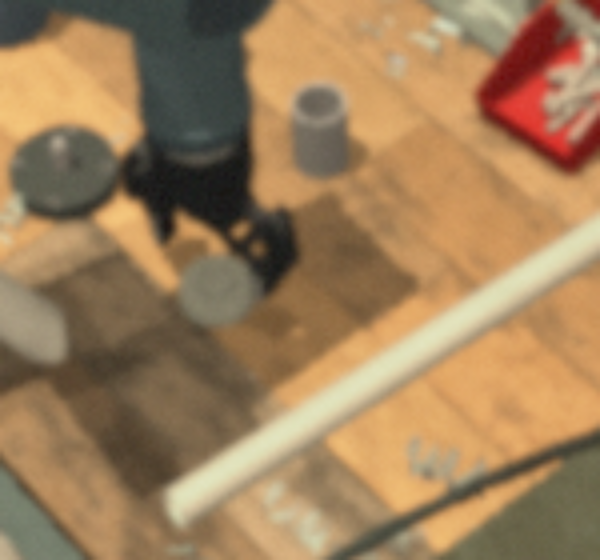

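Request:
arm_command(
  plan=[
    [-0.2,0,0,0],
    [0,0,0.2,0],
    [0,0,0,0],
  ],
)

```text
t: 3.08
tcp_pos: [0.4576, 0.0723, 0.0219]
tcp_rot: [[0.966, 0.257, 0.001], [0.257, -0.966, -0.0], [0.001, 0.0, -1.0]]
contact_force: [1.1, 0.5, -1.2]
gripper_width: 0.0856
```

Request:
arm_command(
  plan=[
    [0,0,0,0],
    [0,0,0,0],
    [0,0,0,0],
    [0,0,0,0],
    [0,0,0,0],
    [0,0,0,0],
    [0,0,0,0],
    [0,0,0,0],
    [0,0,0,0],
    [0,0,0,0],
  ],
  hand=255,
)

```text
t: 3.92
tcp_pos: [0.4573, 0.0724, 0.0214]
tcp_rot: [[0.966, 0.257, 0.0], [0.257, -0.966, -0.0], [0.0, 0.0, -1.0]]
contact_force: [-1.0, -0.7, 3.3]
gripper_width: 0.0321
```

```bash
python3 go.py .457 .072 .022
```

```text
t 3.92 tcp [0.4573 0.0724 0.0214] jaw -75.1 tilt [ 0.0001 -0.0001] j [-0.08  0.37  1.99 -0.    0.78  1.23] F [-1.   -0.7   3.34] w 0.0321
total cm [-0.04  0.03 -0.06] rows 1 each [-0.041  0.026 -0.059]
```

Request:
arm_command(
  plan=[
    [0,0,0,0],
    [0,0,0,0],
    [0,0,0,0],
    [0,0,0,-7],
    [0,0,0,-7],
    [0,0,0,-7],
    [0,0,0,-7],
    [0,0,0,-7],
    [0,0,0,-7],
    [0,0,0,-7],
  ],
  hand=80,
)

```text
t: 4.75
tcp_pos: [0.4572, 0.0724, 0.0212]
tcp_rot: [[0.435, 0.901, -0.0], [0.901, -0.435, 0.0], [-0.0, -0.0, -1.0]]
contact_force: [-1.0, -0.5, 0.1]
gripper_width: 0.0586
```

Request:
arm_command(
  plan=[
    [0,0,0,-7],
    [0,0,0,-7],
    [0,0,0,-7],
    [0,0,0,-7],
    [0,0,0,-7],
    [0,0,0,-6],
    [0,0,0,0],
    [0,0,0,0],
    [0,0,0,0],
  ],
)

```text
t: 5.5
tcp_pos: [0.4572, 0.0724, 0.0213]
tcp_rot: [[-0.254, 0.967, -0.0], [0.967, 0.254, 0.0], [0.0, -0.0, -1.0]]
contact_force: [-0.6, -0.0, -0.9]
gripper_width: 0.0586
```

```bash
python3 go.py .4573 .0724 .0214
```

```text
t 5.5 tcp [0.4572 0.0724 0.0213] jaw 14.7 tilt [-0.0001  0.    ] j [-0.08  0.37  1.99  0.    0.78 -0.34] F [-0.57 -0.01 -0.88] w 0.0586
total cm [-0.    0.01 -0.01] rows 1 each [-0.     0.005 -0.014]
```

Request:
arm_command(
  plan=[
    [0,0,0,0],
    [0,0,0,0],
    [0,0,0,0],
    [0,0,0,0],
    [0,0,0,0],
    [0,0,0,0],
    [0,0,-2,0],
    [0,0,-3,0],
    [0,0,-3,0],
    [0,0,0,0],
  ],
  hand=255,
  squeeze=40,
)

```text
t: 6.33
tcp_pos: [0.4602, 0.0722, 0.1056]
tcp_rot: [[-0.257, 0.966, 0.008], [0.966, 0.257, -0.001], [-0.003, 0.007, -1.0]]
contact_force: [0.3, -0.4, -0.7]
gripper_width: 0.0312
```

```bash
python3 go.py .439 .2448 .1
```

```text
t 6.33 tcp [0.4602 0.0722 0.1056] jaw 14.9 tilt [ 0.0076 -0.0007] j [-0.08  0.24  1.91 -0.    0.99 -0.34] F [ 0.26 -0.36 -0.66] w 0.0312
total cm [17.22  2.38  0.53] rows 5 each [3.445 0.476 0.107]
```

Request:
arm_command(
  plan=[
    [3.4,0.4,0,0],
    [3.4,0.4,0,0],
    [3.4,0.4,0,0],
    [3.4,0.4,0,0],
    [3.4,0.4,0,0],
    [0,0,0,0],
    [0,0,0,0],
    [0,0,0,0],
  ],
)

```text
t: 7.0
tcp_pos: [0.4321, 0.2414, 0.1004]
tcp_rot: [[-0.258, 0.966, -0.002], [0.966, 0.258, -0.001], [-0.001, -0.002, -1.0]]
contact_force: [0.0, -0.3, -1.6]
gripper_width: 0.0313
```

```bash
python3 go.py .439 .2448 .06
python3 - <<'E'
from h import *
s=viewer.capture("scene");a=viewer.capture("top")
cv2.imwrite("pics/d.png",np.hstack([cv2.resize(a[210:350,150:300],(400,373)),cv2.resize(s[150:290,180:330],(400,373))]))
for n,i in(("top",a),("scene",s)):
  print(n,fit(n,i,np.array([.439,.2445]),[(.045,.02)],.006),proj(n,[.439,.2445,.02]))
E
```

```text
t 7.0 tcp [0.4321 0.2414 0.1004] jaw 15.0 tilt [-0.0018 -0.0011] j [ 0.28  0.29  1.84 -0.    1.01  0.02] F [ 0.03 -0.33 -1.55] w 0.0313
total cm [0.15 0.76 4.04] rows 2 each [0.075 0.38  2.018]
top (array([0.43813439, 0.24381497]), np.float64(282.1163241739284)) [[223.84622767 292.33947993]]
scene (array([0.4353258 , 0.23403336]), np.float64(363.00634837704206)) [[245.23159166 221.45114216]]
```

View pics/d.png

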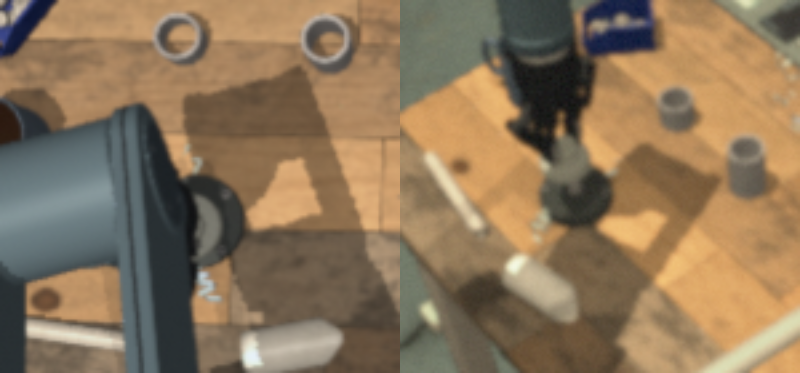

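Run:
```python
from h import *
s=viewer.capture("scene"); F=10
v=cv2.resize(s[190:245,215:280],None,fx=F,fy=F,interpolation=cv2.INTER_CUBIC)
o=v.copy()
p=(.439,.2448)
for r,z in((.045,.02),(.045,0),(.008,.05)):
  cv2.polylines(o,[np.round(((proj("scene",circ(p,r,z))-[215,190]+.5)*F-.5)).astype(np.int32)],True,(0,0,255),1)
q=(ctrl.get_obs()["tcp_pos"]); print(q)
b=q[2]-.0214
for r,z in((.03,b),(.03,b+.016)):
  cv2.polylines(o,[np.round(((proj("scene",circ(q,r,z))-[215,190]+.5)*F-.5)).astype(np.int32)],True,(0,255,0),1)
cv2.imwrite("pics/e.png",cv2.resize(np.hstack([v,o]),(800,338)))
```

```text
[0.43300092 0.24065347 0.10096854]
```

View pics/e.png

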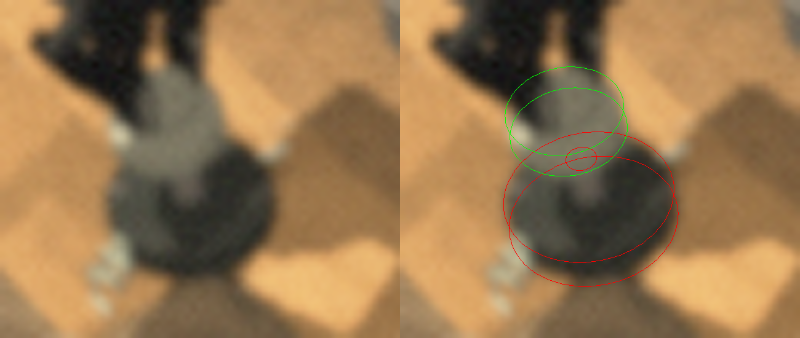

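Request:
arm_command(
  plan=[
    [0.3,0.7,1.0,0],
    [0,0,1.0,0],
    [0,0,0,0],
    [0,0,0,0],
  ],
)

```text
t: 7.48
tcp_pos: [0.4381, 0.2455, 0.0804]
tcp_rot: [[-0.256, 0.967, -0.003], [0.967, 0.256, -0.001], [-0.0, -0.003, -1.0]]
contact_force: [-0.6, -0.5, -0.6]
gripper_width: 0.0314
```

```bash
python3 go.py .439 .2452 .06
```

```text
t 7.48 tcp [0.4381 0.2455 0.0804] jaw 14.8 tilt [-0.0026 -0.0008] j [ 0.29  0.33  1.84 -0.    0.97  0.03] F [-0.63 -0.53 -0.57] w 0.0314
total cm [-0.05  0.09  2.04] rows 1 each [-0.052  0.086  2.042]
```

Request:
arm_command(
  plan=[
    [0,0.05,0.5,0],
    [0,0,0.4,0],
    [0,0,0.3,0],
    [0,0,0.2,0],
    [0,0,0,0],
    [0,0,0,0],
  ],
)

```text
t: 7.98
tcp_pos: [0.4393, 0.2467, 0.0672]
tcp_rot: [[-0.257, 0.966, -0.0], [0.966, 0.257, -0.0], [-0.0, -0.0, -1.0]]
contact_force: [0.4, -0.5, -1.6]
gripper_width: 0.0316
```

Request:
arm_command(
  plan=[
    [0,0,0.5,0],
    [0,0,0.5,0],
    [0,0,0.5,0],
    [0,0,0.5,0],
    [0,0,0,0],
    [0,0,0,0],
  ],
)

```text
t: 8.48
tcp_pos: [0.439, 0.2465, 0.0467]
tcp_rot: [[-0.257, 0.966, -0.001], [0.966, 0.257, -0.0], [-0.0, -0.001, -1.0]]
contact_force: [0.5, 1.0, -0.8]
gripper_width: 0.0317
```

Request:
arm_command(
  plan=[
    [0,0,0.2,0],
    [0,0,0.2,0],
    [0,0,0.1,0],
    [0,0,0,0],
    [0,0,0,0],
  ],
)

```text
t: 8.9
tcp_pos: [0.4394, 0.2467, 0.0423]
tcp_rot: [[-0.257, 0.966, 0.0], [0.966, 0.257, 0.0], [0.0, 0.0, -1.0]]
contact_force: [0.5, -0.3, -1.3]
gripper_width: 0.0312
```

```bash
python3 go.py .439 .2465 .0414
```

```text
t 8.9 tcp [0.4394 0.2467 0.0423] jaw 14.9 tilt [0. 0.] j [0.29 0.39 1.88 0.   0.87 0.03] F [ 0.46 -0.3  -1.3 ] w 0.0312
total cm [-0.   -0.04  0.09] rows 1 each [-0.004 -0.044  0.092]
```

Request:
arm_command(
  plan=[
    [0,0,0.1,0],
    [0,0,0,0],
    [0,0,0,0],
    [0,0,0,0],
  ],
)

```text
t: 9.23
tcp_pos: [0.4396, 0.2467, 0.0417]
tcp_rot: [[-0.257, 0.966, 0.001], [0.966, 0.257, 0.0], [0.0, 0.001, -1.0]]
contact_force: [-1.1, 0.0, 3.3]
gripper_width: 0.0315
```

Request:
arm_command(
  plan=[
    [0,0,0,0],
    [0,0,0,0],
    [0,0,0,0],
    [0,0,0,0],
    [0,0,0,0],
  ],
  hand=80,
)

```text
t: 9.65
tcp_pos: [0.4394, 0.2466, 0.0412]
tcp_rot: [[-0.257, 0.966, 0.0], [0.966, 0.257, -0.0], [-0.0, 0.0, -1.0]]
contact_force: [0.2, 0.3, 0.0]
gripper_width: 0.0584
```

Request:
arm_command(
  plan=[
    [0,0,-2,0],
    [0,0,-4,0],
    [0,0,-4,0],
    [0,0,-4,0],
    [0,0,0,0],
    [0,0,0,0],
  ],
  hand=0,
)

```text
t: 10.15
tcp_pos: [0.4411, 0.2472, 0.184]
tcp_rot: [[-0.257, 0.966, 0.006], [0.966, 0.257, 0.002], [0.0, 0.006, -1.0]]
contact_force: [-0.9, -0.7, -1.3]
gripper_width: 0.0852
```

```bash
python3 go.py .607 .1217 .16
python3 - <<'E'
from h import *
s=viewer.capture("scene")
cv2.imwrite("pics/g.png",cv2.resize(s[180:260,200:300],None,fx=6,fy=6,interpolation=cv2.INTER_CUBIC))
for z in (.02,.036): print(fit("scene",s,np.array([.4394,.2467]),[(.03,.036)],.006))
E
```

```text
t 10.15 tcp [0.4411 0.2472 0.184 ] jaw 14.9 tilt [0.0061 0.0019] j [0.29 0.21 1.72 0.   1.21 0.03] F [-0.89 -0.65 -1.3 ] w 0.0852
total cm [-16.4   12.79   2.48] rows 6 each [-2.733  2.131  0.413]
(array([0.43692348, 0.24087237]), np.float64(412.49852573471946))
(array([0.43692348, 0.24087237]), np.float64(412.49852573471946))
```

View pics/g.png

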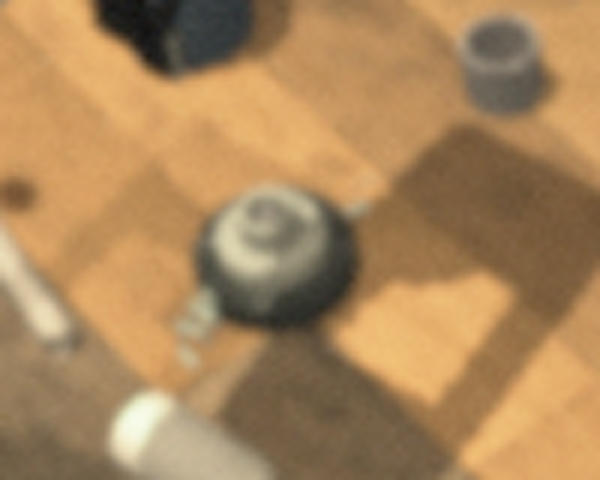

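The bush sits on the stand (crop 270,235), with the flange level on the plate. Next, the long tube.

Request:
arm_command(
  plan=[
    [-2.7,2.1,0,0],
    [-2.7,2.1,0,0],
    [-2.7,2.1,0,0],
    [-2.7,2.1,0,0],
    [-2.7,2.1,0,0],
    [-2.7,2.1,0,0],
    [0,0,0,0],
    [0,0,0,0],
    [0,0,0,0],
  ],
)

```text
t: 10.95
tcp_pos: [0.6012, 0.1225, 0.1789]
tcp_rot: [[-0.256, 0.967, -0.005], [0.967, 0.256, 0.0], [0.002, -0.005, -1.0]]
contact_force: [-0.2, -0.2, -0.5]
gripper_width: 0.0852
```

```bash
python3 go.py .607 .1217 .1
```

```text
t 10.95 tcp [0.6012 0.1225 0.1789] jaw 14.9 tilt [-0.0048  0.0003] j [ 0.02  0.41  1.45  0.    1.29 -0.24] F [-0.19 -0.16 -0.49] w 0.0852
total cm [-0.24  0.57  7.89] rows 3 each [-0.079  0.191  2.63 ]
```

Request:
arm_command(
  plan=[
    [-0.2,0.4,2.6,0],
    [0,0,2.6,0],
    [0,0,2.0,0],
    [0,0,0,0],
    [0,0,0,0],
    [0,0,0,0],
  ],
)

```text
t: 11.45
tcp_pos: [0.6071, 0.1224, 0.1104]
tcp_rot: [[-0.258, 0.966, 0.001], [0.966, 0.258, 0.0], [-0.0, 0.001, -1.0]]
contact_force: [-0.0, -0.1, -0.6]
gripper_width: 0.0853
```

```bash
python3 go.py .607 .1217 .035;python3 - <<'E'
from h import *
s=viewer.capture("scene")
cv2.imwrite("pics/i.png",cv2.resize(s[150:250,250:370],None,fx=6,fy=6,interpolation=cv2.INTER_CUBIC))
E
```

```text
t 11.45 tcp [0.6071 0.1224 0.1104] jaw 14.9 tilt [0.001  0.0001] j [ 0.02  0.48  1.52  0.    1.14 -0.24] F [-0.01 -0.13 -0.62] w 0.0853
total cm [-0.06 -0.04  7.54] rows 2 each [-0.03  -0.019  3.77 ]
```

View pics/i.png

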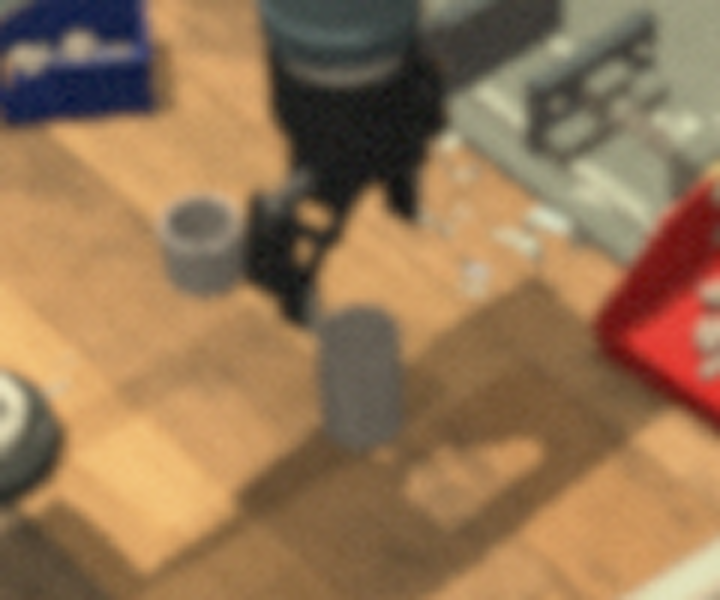

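Long tube at crop (362,375), with the jaws above it on either side. Descend.

Request:
arm_command(
  plan=[
    [0,0,2.0,0],
    [0,0,2.0,0],
    [0,0,2.0,0],
    [0,0,1.5,0],
    [0,0,0,0],
    [0,0,0,0],
  ],
)

```text
t: 12.0
tcp_pos: [0.6075, 0.1217, 0.0352]
tcp_rot: [[-0.257, 0.966, 0.001], [0.966, 0.257, 0.0], [-0.0, 0.001, -1.0]]
contact_force: [-0.1, 0.9, 0.2]
gripper_width: 0.0852
```

Request:
arm_command(
  plan=[
    [0,0,0,0],
    [0,0,0,0],
    [0,0,0,0],
    [0,0,0,0],
    [0,0,0,0],
    [0,0,0,0],
    [0,0,0,0],
    [0,0,0,0],
  ],
  hand=255,
  squeeze=20,
)

```text
t: 12.67
tcp_pos: [0.6089, 0.1217, 0.0362]
tcp_rot: [[-0.257, 0.966, 0.004], [0.966, 0.257, 0.0], [-0.001, 0.004, -1.0]]
contact_force: [1.7, 0.6, 6.3]
gripper_width: 0.0459
```

Request:
arm_command(
  plan=[
    [0,0,0,0],
    [0,0,0,0],
    [0,0,0,0],
  ],
)

```text
t: 12.92
tcp_pos: [0.6088, 0.1216, 0.0362]
tcp_rot: [[-0.257, 0.966, 0.004], [0.966, 0.257, 0.0], [-0.001, 0.004, -1.0]]
contact_force: [1.0, -0.1, 6.6]
gripper_width: 0.0458
```

Request:
arm_command(
  plan=[
    [0,0,0,0],
    [0,0,0,0],
    [0,0,0,0],
    [0,0,0,0],
    [0,0,0,7],
    [0,0,0,7],
    [0,0,0,7],
    [0,0,0,7],
    [0,0,0,7],
    [0,0,0,7],
  ],
  hand=20,
)

```text
t: 13.75
tcp_pos: [0.6069, 0.1215, 0.034]
tcp_rot: [[0.461, 0.887, -0.001], [0.887, -0.461, -0.0], [-0.0, -0.001, -1.0]]
contact_force: [-0.9, -0.3, 0.5]
gripper_width: 0.079
```

Request:
arm_command(
  plan=[
    [0,0,0,7],
    [0,0,0,7],
    [0,0,0,7],
    [0,0,0,7],
    [0,0,0,7],
    [0,0,0,7],
    [0,0,0,6],
    [0,0,0,0],
    [0,0,0,0],
    [0,0,0,0],
  ],
)

```text
t: 14.58
tcp_pos: [0.6071, 0.1215, 0.0341]
tcp_rot: [[0.966, 0.26, -0.0], [0.26, -0.966, -0.0], [-0.0, -0.0, -1.0]]
contact_force: [0.4, 0.1, 0.0]
gripper_width: 0.0786
```

Request:
arm_command(
  plan=[
    [0,0,0,0],
    [0,0,0,0],
    [0,0,0,0],
    [0,0,0,0],
    [0,0,0,0],
    [0,0,0,0],
    [0,0,0,0],
    [0,0,0,0],
    [0,0,0,0],
    [0,0,0,0],
  ],
  hand=255,
  squeeze=40,
)

```text
t: 15.42
tcp_pos: [0.6073, 0.1216, 0.0345]
tcp_rot: [[0.966, 0.257, 0.0], [0.257, -0.966, 0.0], [0.0, 0.0, -1.0]]
contact_force: [0.1, 1.0, 3.9]
gripper_width: 0.0443
```

Request:
arm_command(
  plan=[
    [0,0,-1,0],
    [0,0,-3,0],
    [0,0,-4,0],
    [0,0,-4,0],
    [0,0,0,0],
    [0,0,0,0],
  ],
)

```text
t: 15.92
tcp_pos: [0.6089, 0.1214, 0.1576]
tcp_rot: [[0.966, 0.257, 0.006], [0.257, -0.966, -0.0], [0.006, 0.002, -1.0]]
contact_force: [-0.2, -0.6, -2.2]
gripper_width: 0.0445
```

```bash
python3 go.py .4379 .2463 .15
```

```text
t 15.92 tcp [0.6089 0.1214 0.1576] jaw -75.1 tilt [ 0.0061 -0.0002] j [ 0.02  0.43  1.46 -0.    1.24  1.33] F [-0.21 -0.59 -2.25] w 0.0445
total cm [-13.32 -16.47   0.65] rows 6 each [-2.22  -2.744  0.109]
```

Request:
arm_command(
  plan=[
    [-2.2,-2.7,0,0],
    [-2.2,-2.7,0,0],
    [-2.2,-2.7,0,0],
    [-2.2,-2.7,0,0],
    [-2.2,-2.7,0,0],
    [-2.2,-2.7,0,0],
    [0,0,0,0],
    [0,0,0,0],
    [0,0,0,0],
    [0,0,0,0],
  ],
)

```text
t: 16.75
tcp_pos: [0.4385, 0.2436, 0.1536]
tcp_rot: [[0.967, 0.256, -0.001], [0.256, -0.967, -0.001], [-0.001, 0.0, -1.0]]
contact_force: [-0.1, 0.5, -2.1]
gripper_width: 0.0447
```

```bash
python3 go.py .4379 .2463 .1
```

```text
t 16.75 tcp [0.4385 0.2436 0.1536] jaw -75.2 tilt [-0.0008 -0.0006] j [ 0.28  0.24  1.76 -0.    1.14  1.6 ] F [-0.05  0.51 -2.13] w 0.0447
total cm [ 0.02 -0.28  5.36] rows 2 each [ 0.01  -0.139  2.681]
```

Request:
arm_command(
  plan=[
    [0,-0.25,2.5,0],
    [0,0,2.0,0],
    [0,0,1.0,0],
    [0,0,0,0],
    [0,0,0,0],
    [0,0,0,0],
  ],
)

```text
t: 17.25
tcp_pos: [0.4385, 0.2465, 0.1001]
tcp_rot: [[0.967, 0.256, 0.001], [0.256, -0.967, 0.0], [0.001, 0.0, -1.0]]
contact_force: [0.1, -0.2, -1.8]
gripper_width: 0.0442
```

```bash
python3 go.py .4379 .2463 .085
```

```text
t 17.25 tcp [0.4385 0.2465 0.1001] jaw -75.2 tilt [0.0013 0.0003] j [ 0.29  0.31  1.82 -0.    1.01  1.6 ] F [ 0.13 -0.24 -1.77] w 0.0442
total cm [-0.06  0.    1.51] rows 1 each [-0.06   0.004  1.506]
```

Request:
arm_command(
  plan=[
    [-0.06,0,0.4,0],
    [0,0,0.4,0],
    [0,0,0.4,0],
    [0,0,0.3,0],
    [0,0,0,0],
    [0,0,0,0],
    [0,0,0,0],
  ],
)

```text
t: 17.83
tcp_pos: [0.4368, 0.2465, 0.0844]
tcp_rot: [[0.966, 0.257, 0.0], [0.257, -0.966, 0.0], [0.0, -0.0, -1.0]]
contact_force: [-0.1, 0.2, -1.7]
gripper_width: 0.0444
```

Request:
arm_command(
  plan=[
    [0.05,0,0.4,0],
    [0,0,0.4,0],
    [0,0,0.2,0],
    [0,0,0,0],
    [0,0,0,0],
  ],
)

```text
t: 18.25
tcp_pos: [0.4371, 0.2465, 0.074]
tcp_rot: [[0.966, 0.257, -0.001], [0.257, -0.966, -0.0], [-0.001, -0.0, -1.0]]
contact_force: [-0.1, 0.3, -1.3]
gripper_width: 0.0442
```

Seating is expected at about 0.0705.

Request:
arm_command(
  plan=[
    [0.05,0,0.2,0],
    [0,0,0.15,0],
    [0,0,0.05,0],
    [0,0,0,0],
    [0,0,0,0],
  ],
)

```text
t: 18.67
tcp_pos: [0.4379, 0.2468, 0.0705]
tcp_rot: [[0.966, 0.257, 0.0], [0.257, -0.966, 0.0], [0.0, 0.0, -1.0]]
contact_force: [-0.4, -0.1, 0.9]
gripper_width: 0.0443
```

Request:
arm_command(
  plan=[
    [0,0,0.06,0],
    [0,0,0,0],
    [0,0,0,0],
  ],
)

```text
t: 18.92
tcp_pos: [0.438, 0.2468, 0.0705]
tcp_rot: [[0.966, 0.257, 0.001], [0.257, -0.966, 0.0], [0.001, 0.0, -1.0]]
contact_force: [-1.9, -0.9, 6.2]
gripper_width: 0.0443
```

Request:
arm_command(
  plan=[
    [0,0,0,0],
    [0,0,0,0],
    [0,0,0,0],
    [0,0,0,0],
    [0,0,0,0],
    [0,0,0,0],
  ],
  hand=20,
)

```text
t: 19.42
tcp_pos: [0.4377, 0.2467, 0.0696]
tcp_rot: [[0.966, 0.257, -0.0], [0.257, -0.966, -0.0], [-0.0, -0.0, -1.0]]
contact_force: [-0.1, 0.1, -0.5]
gripper_width: 0.0791
```

Request:
arm_command(
  plan=[
    [0,0,-2,0],
    [0,0,-4,0],
    [0,0,-4,0],
    [0,0,-4,0],
    [0,0,0,0],
    [0,0,0,0],
  ],
  hand=0,
)

```text
t: 19.92
tcp_pos: [0.4394, 0.2473, 0.2125]
tcp_rot: [[0.966, 0.257, 0.006], [0.257, -0.966, 0.002], [0.006, -0.0, -1.0]]
contact_force: [-0.6, -0.4, -0.5]
gripper_width: 0.0856
```

```bash
python3 go.py .437 -.311 .19
python3 - <<'E'
from h import *
s=viewer.capture("scene")
v=cv2.resize(s[160:260,200:300],None,fx=6,fy=6,interpolation=cv2.INTER_CUBIC);o=v.copy()
for p,r,z in(((.4392,.247),.023,.106),((.4392,.247),.023,.036),((.4392,.247),.03,.036)):
  cv2.polylines(o,[np.round(((proj("scene",circ(p,r,z))-[200,160]+.5)*6-.5)).astype(np.int32)],True,(0,0,255),1)
cv2.imwrite("pics/j.png",cv2.resize(np.hstack([v,o]),(800,400)))
E
```

```text
t 19.92 tcp [0.4394 0.2473 0.2125] jaw -75.1 tilt [0.0062 0.0019] j [0.29 0.19 1.68 0.   1.27 1.6 ] F [-0.56 -0.42 -0.52] w 0.0856
total cm [-14.6   53.89   2.14] rows 15 each [-0.973  3.593  0.143]
```

View pics/j.png

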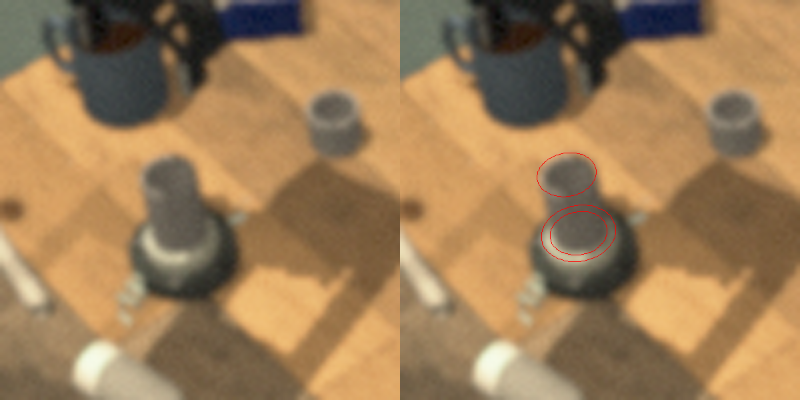

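Request:
arm_command(
  plan=[
    [-0.97,3.6,0,0],
    [-0.97,3.6,0,0],
    [-0.97,3.6,0,0],
    [-0.97,3.6,0,0],
    [-0.97,3.6,0,0],
    [-0.97,3.6,0,0],
    [-0.97,3.6,0,0],
    [-0.97,3.6,0,0],
    [-0.97,3.6,0,0],
    [-0.97,3.6,0,0],
  ],
)

```text
t: 20.8
tcp_pos: [0.435, -0.1273, 0.2078]
tcp_rot: [[0.966, 0.257, -0.003], [0.257, -0.966, 0.002], [-0.003, -0.003, -1.0]]
contact_force: [0.8, 0.0, -0.9]
gripper_width: 0.0854
```

Request:
arm_command(
  plan=[
    [-0.97,3.6,0,0],
    [-0.97,3.6,0,0],
    [-0.97,3.6,0,0],
    [-0.97,3.6,0,0],
    [-0.97,3.6,0,0],
    [0,0,0,0],
    [0,0,0,0],
    [0,0,0,0],
    [0,0,0,0],
  ],
)

```text
t: 21.55
tcp_pos: [0.4354, -0.3108, 0.2086]
tcp_rot: [[0.966, 0.258, -0.002], [0.258, -0.966, 0.002], [-0.001, -0.003, -1.0]]
contact_force: [1.1, 0.9, -0.2]
gripper_width: 0.0854
```

```bash
python3 go.py .437 -.311 .1
python3 - <<'E'
from h import *
s=viewer.capture("scene")
print(proj("scene",[.437,-.311,.028]),fit("scene",s,np.array([.437,-.311]),[(.029,.028)],.006))
a=viewer.capture("top");cv2.imwrite("pics/k.png",np.hstack([cv2.resize(s[270:400,310:450],(400,371)),cv2.resize(a[230:360,370:510],(400,371))]))
cv2.imwrite("pics/top2.png",a)
E
```

```text
t 21.55 tcp [ 0.4354 -0.3108  0.2086] jaw -75.1 tilt [-0.0016  0.0023] j [-0.83  0.25  1.6   0.    1.29  0.48] F [ 1.06  0.92 -0.16] w 0.0854
total cm [ 0.16  0.09 10.86] rows 3 each [0.053 0.029 3.62 ]
[[365.85659362 336.89860719]] (array([ 0.43842113, -0.31080446]), np.float64(462.7234610583604))
```

View pics/k.png

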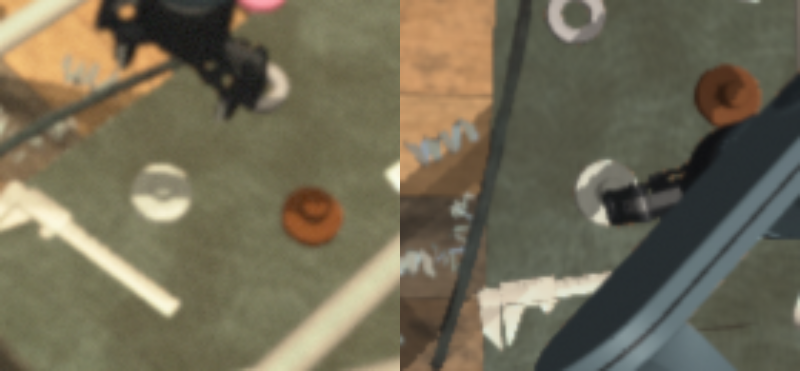

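Request:
arm_command(
  plan=[
    [0.1,0.05,3.6,0],
    [0.1,0.05,3.6,0],
    [0,0,3.6,0],
    [0,0,3.0,0],
    [0,0,2.5,0],
    [0,0,0,0],
    [0,0,0,0],
    [0,0,0,0],
  ],
)

```text
t: 22.32
tcp_pos: [0.439, -0.3132, 0.0483]
tcp_rot: [[0.966, 0.258, 0.002], [0.258, -0.966, -0.002], [0.001, 0.002, -1.0]]
contact_force: [-0.4, -0.1, 0.2]
gripper_width: 0.0852
```

```bash
python3 go.py .4375 -.311 .033
```

```text
t 22.32 tcp [ 0.439  -0.3132  0.0483] jaw -75.1 tilt [ 0.0015 -0.0016] j [-0.83  0.43  1.79  0.    0.92  0.48] F [-0.35 -0.13  0.21] w 0.0852
total cm [-0.09 -0.26  1.53] rows 1 each [-0.092 -0.259  1.528]
```

Request:
arm_command(
  plan=[
    [-0.05,-0.15,1.0,0],
    [0,0,0.5,0],
    [0,0,0,0],
    [0,0,0,0],
  ],
)

```text
t: 22.65
tcp_pos: [0.4371, -0.3116, 0.0319]
tcp_rot: [[0.966, 0.257, 0.0], [0.257, -0.966, -0.0], [0.0, 0.0, -1.0]]
contact_force: [-0.5, 0.7, 0.2]
gripper_width: 0.0856
```

Request:
arm_command(
  plan=[
    [0,0,0,0],
    [0,0,0,0],
    [0,0,0,0],
    [0,0,0,0],
    [0,0,0,0],
    [0,0,0,0],
    [0,0,0,0],
    [0,0,0,0],
    [0,0,0,0],
    [0,0,0,0],
  ],
  hand=255,
  squeeze=20,
)

```text
t: 23.48
tcp_pos: [0.4372, -0.3117, 0.0318]
tcp_rot: [[0.966, 0.257, 0.0], [0.257, -0.966, -0.0], [0.0, 0.0, -1.0]]
contact_force: [-0.1, 0.4, 1.9]
gripper_width: 0.0228
```

Request:
arm_command(
  plan=[
    [0,0,0,0],
    [0,0,0,0],
    [0,0,0,0],
    [0,0,0,0],
    [0,0,0,-7],
    [0,0,0,-7],
    [0,0,0,-7],
    [0,0,0,-7],
    [0,0,0,-7],
    [0,0,0,-7],
  ],
  hand=90,
)

```text
t: 24.32
tcp_pos: [0.4371, -0.3117, 0.0316]
tcp_rot: [[0.541, 0.841, -0.0], [0.841, -0.541, 0.0], [0.0, -0.0, -1.0]]
contact_force: [0.5, -0.1, 0.5]
gripper_width: 0.0552
```

Request:
arm_command(
  plan=[
    [0,0,0,-7],
    [0,0,0,-7],
    [0,0,0,-7],
    [0,0,0,-7],
    [0,0,0,-7],
    [0,0,0,-7],
    [0,0,0,-6],
    [0,0,0,0],
    [0,0,0,0],
    [0,0,0,0],
  ],
)

```text
t: 25.15
tcp_pos: [0.4371, -0.3116, 0.0317]
tcp_rot: [[-0.254, 0.967, -0.0], [0.967, 0.254, 0.0], [0.0, -0.0, -1.0]]
contact_force: [-0.4, -0.6, -0.8]
gripper_width: 0.055
```

Request:
arm_command(
  plan=[
    [0,0,0,0],
    [0,0,0,0],
    [0,0,0,0],
    [0,0,0,0],
    [0,0,0,0],
    [0,0,0,0],
    [0,0,0,0],
    [0,0,0,0],
    [0,0,0,0],
    [0,0,0,0],
  ],
  hand=255,
  squeeze=40,
)

```text
t: 25.98
tcp_pos: [0.4372, -0.3117, 0.0318]
tcp_rot: [[-0.257, 0.966, 0.0], [0.966, 0.257, -0.0], [-0.0, 0.0, -1.0]]
contact_force: [-0.6, -0.2, 3.1]
gripper_width: 0.0223
```

Request:
arm_command(
  plan=[
    [0,0,-1,0],
    [0,0,-3,0],
    [0,0,-4,0],
    [0,0,-4,0],
    [0,0,-4,0],
    [0,0,-2,0],
    [0,0,0,0],
    [0,0,0,0],
    [0,0,0,0],
  ],
)

```text
t: 26.73
tcp_pos: [0.4364, -0.3108, 0.2106]
tcp_rot: [[-0.257, 0.966, -0.002], [0.966, 0.257, 0.002], [0.002, -0.001, -1.0]]
contact_force: [-0.1, -0.1, -1.3]
gripper_width: 0.0222
```

```bash
python3 go.py .4392 .247 .21
```

```text
t 26.73 tcp [ 0.4364 -0.3108  0.2106] jaw 14.9 tilt [-0.0015  0.0017] j [-0.83  0.25  1.6   0.    1.3  -1.09] F [-0.15 -0.12 -1.28] w 0.0222
total cm [53.84 14.6   0.16] rows 15 each [3.589 0.973 0.01 ]
```

Request:
arm_command(
  plan=[
    [3.6,0.97,0,0],
    [3.6,0.97,0,0],
    [3.6,0.97,0,0],
    [3.6,0.97,0,0],
    [3.6,0.97,0,0],
    [3.6,0.97,0,0],
    [3.6,0.97,0,0],
    [3.6,0.97,0,0],
    [3.6,0.97,0,0],
    [3.6,0.97,0,0],
  ],
)

```text
t: 27.57
tcp_pos: [0.4366, 0.0631, 0.2097]
tcp_rot: [[-0.256, 0.967, -0.004], [0.967, 0.256, 0.001], [0.002, -0.004, -1.0]]
contact_force: [0.8, -0.3, -1.3]
gripper_width: 0.0218
```

Request:
arm_command(
  plan=[
    [3.6,0.97,0,0],
    [3.6,0.97,0,0],
    [3.6,0.97,0,0],
    [3.6,0.97,0,0],
    [2.5,0.7,0,0],
    [1,0.3,0,0],
    [0,0,0,0],
    [0,0,0,0],
    [0,0,0,0],
    [0,0,0,0],
  ],
)

```text
t: 28.4
tcp_pos: [0.4395, 0.2452, 0.2113]
tcp_rot: [[-0.255, 0.967, -0.001], [0.967, 0.255, -0.001], [-0.001, -0.001, -1.0]]
contact_force: [0.2, -0.2, -1.0]
gripper_width: 0.0223
```

```bash
python3 go.py .4392 .247 .15
```

```text
t 28.4 tcp [0.4395 0.2452 0.2113] jaw 14.8 tilt [-0.001  -0.0008] j [ 0.29  0.19  1.67 -0.    1.28  0.03] F [ 0.24 -0.23 -0.99] w 0.0223
total cm [0.18 0.02 6.13] rows 2 each [0.091 0.01  3.063]
```

Request:
arm_command(
  plan=[
    [0.15,0,2.5,0],
    [0,0,2.5,0],
    [0,0,1.4,0],
    [0,0,0,0],
    [0,0,0,0],
    [0,0,0,0],
  ],
)

```text
t: 28.9
tcp_pos: [0.4402, 0.2477, 0.1488]
tcp_rot: [[-0.256, 0.967, 0.002], [0.967, 0.256, 0.0], [0.0, 0.002, -1.0]]
contact_force: [-0.1, -0.0, -0.6]
gripper_width: 0.022
```

```bash
python3 go.py .4392 .247 .135
```

```text
t 28.9 tcp [0.4402 0.2477 0.1488] jaw 14.8 tilt [0.0017 0.0005] j [ 0.29  0.25  1.76 -0.    1.13  0.03] F [-0.07 -0.03 -0.63] w 0.022
total cm [-0.04 -0.11  1.38] rows 1 each [-0.044 -0.114  1.382]
```

Request:
arm_command(
  plan=[
    [-0.05,-0.1,0.5,0],
    [0,0,0.4,0],
    [0,0,0.2,0],
    [0,0,0.2,0],
    [0,0,0,0],
    [0,0,0,0],
  ],
)

```text
t: 29.4
tcp_pos: [0.4383, 0.2475, 0.1347]
tcp_rot: [[-0.257, 0.966, -0.0], [0.966, 0.257, -0.0], [0.0, -0.0, -1.0]]
contact_force: [0.5, 1.3, -1.2]
gripper_width: 0.0222
```

Request:
arm_command(
  plan=[
    [0,0.05,0.4,0],
    [0,0,0.3,0],
    [0,0,0.2,0],
    [0,0,0,0],
    [0,0,0,0],
  ],
)

```text
t: 29.82
tcp_pos: [0.4387, 0.2475, 0.1255]
tcp_rot: [[-0.257, 0.966, -0.001], [0.966, 0.257, -0.0], [-0.0, -0.001, -1.0]]
contact_force: [-0.2, 0.4, -1.6]
gripper_width: 0.0222
```

Request:
arm_command(
  plan=[
    [0,0,0.1,0],
    [0,0,0.1,0],
    [0,0,0,0],
    [0,0,0,0],
  ],
)

```text
t: 30.15
tcp_pos: [0.4391, 0.2476, 0.1241]
tcp_rot: [[-0.257, 0.966, 0.001], [0.966, 0.257, 0.0], [0.0, 0.001, -1.0]]
contact_force: [-1.2, -0.2, 2.2]
gripper_width: 0.0221
```

Request:
arm_command(
  plan=[
    [0,0,0,0],
    [0,0,0,0],
    [0,0,0,0],
    [0,0,0,0],
    [0,0,0,0],
    [0,0,0,0],
  ],
  hand=90,
)

```text
t: 30.65
tcp_pos: [0.4388, 0.2475, 0.1237]
tcp_rot: [[-0.257, 0.966, -0.0], [0.966, 0.257, -0.0], [0.0, -0.0, -1.0]]
contact_force: [-0.5, 0.4, -0.6]
gripper_width: 0.0553
```

Request:
arm_command(
  plan=[
    [0,0,-1,0],
    [0,0,-3,0],
    [0,0,-3,0],
    [0,0,-3,0],
    [0,0,0,0],
    [0,0,0,0],
  ],
)

```text
t: 31.15
tcp_pos: [0.4401, 0.248, 0.2264]
tcp_rot: [[-0.257, 0.966, 0.005], [0.966, 0.257, 0.002], [0.0, 0.005, -1.0]]
contact_force: [-0.4, -0.7, 0.1]
gripper_width: 0.0552
```

```bash
python3 go.py .599 -.2892 .2
python3 - <<'E'
from h import *
s=viewer.capture("scene")
v=cv2.resize(s[140:260,190:310],None,fx=5,fy=5,interpolation=cv2.INTER_CUBIC);o=v.copy()
for p,r,z in(((.4391,.2475),.029,.12),((.4391,.2475),.012,.14)):
  cv2.polylines(o,[np.round(((proj("scene",circ(p,r,z))-[190,140]+.5)*5-.5)).astype(np.int32)],True,(0,0,255),1)
cv2.imwrite("pics/l.png",cv2.resize(np.hstack([v,o]),(800,400)))
E
```

```text
t 31.15 tcp [0.4401 0.248  0.2264] jaw 14.9 tilt [0.0051 0.0016] j [0.29 0.18 1.65 0.   1.31 0.03] F [-0.44 -0.66  0.13] w 0.0552
total cm [-56.     1.53   2.63] rows 15 each [-3.733  0.102  0.176]
```

View pics/l.png

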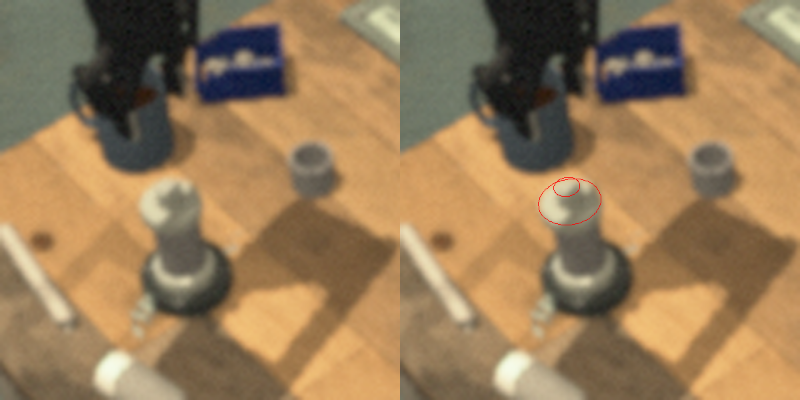

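Run:
```python
from h import *
for n,uv in dict(c1=(415,224),c2=(411,245),c3=(405,275),c4=(398,300),brown=(484,264),cal=(440,328),calL=(474,323),tube=(517,200),bracket=(493,215)).items(): print(n,unproj("top",uv,.01).round(3))
```

```text
c1 [ 0.628 -0.248]
c2 [ 0.572 -0.236]
c3 [ 0.493 -0.22 ]
c4 [ 0.428 -0.201]
brown [ 0.525 -0.427]
cal [ 0.359 -0.308]
calL [ 0.373 -0.395]
tube [ 0.698 -0.523]
bracket [ 0.656 -0.456]
```

Request:
arm_command(
  plan=[
    [-3.7,0.1,0,0],
    [-3.7,0.1,0,0],
    [-3.7,0.1,0,0],
    [-3.7,0.1,0,0],
    [-3.7,0.1,0,0],
    [-3.7,0.1,0,0],
    [-3.7,0.1,0,0],
    [-3.7,0.1,0,0],
    [-3.7,0.1,0,0],
    [-3.7,0.1,0,0],
  ],
  hand=0,
)

```text
t: 32.03
tcp_pos: [0.5428, -0.109, 0.2221]
tcp_rot: [[-0.257, 0.966, -0.003], [0.966, 0.257, 0.001], [0.002, -0.003, -1.0]]
contact_force: [1.3, 0.5, -0.2]
gripper_width: 0.085
```

Request:
arm_command(
  plan=[
    [-3.7,0.1,0,0],
    [-3.7,0.1,0,0],
    [-3.7,0.1,0,0],
    [-3.7,0.1,0,0],
    [-3.2,0.1,0,0],
    [-1,0,0,0],
    [0,0,0,0],
    [0,0,0,0],
    [0,0,0,0],
    [0,0,0,0],
  ],
)

```text
t: 32.87
tcp_pos: [0.597, -0.2878, 0.2237]
tcp_rot: [[-0.258, 0.966, -0.001], [0.966, 0.258, 0.001], [0.001, -0.0, -1.0]]
contact_force: [-0.7, -0.1, -1.3]
gripper_width: 0.0853
```

```bash
python3 go.py .599 -.2892 .1;  python3 - <<'E'
from h import *
s=viewer.capture("scene");a=viewer.capture("top")
print(fit("scene",s,np.array([.599,-.289]),[(.027,.016),(.014,.016)],.006))
cv2.imwrite("pics/m.png",np.hstack([cv2.resize(s[240:370,330:470],(400,371)),cv2.resize(a[190:320,370:510],(400,371))]))
E
```

```text
t 32.87 tcp [ 0.597  -0.2878  0.2237] jaw 15.0 tilt [-0.0006  0.0009] j [-0.62  0.47  1.25  0.    1.43 -0.88] F [-0.71 -0.05 -1.31] w 0.0853
total cm [-0.2   0.16 12.37] rows 4 each [-0.05   0.041  3.092]
(array([ 0.60157327, -0.28977539]), np.float64(792.6177306020365))
```

View pics/m.png

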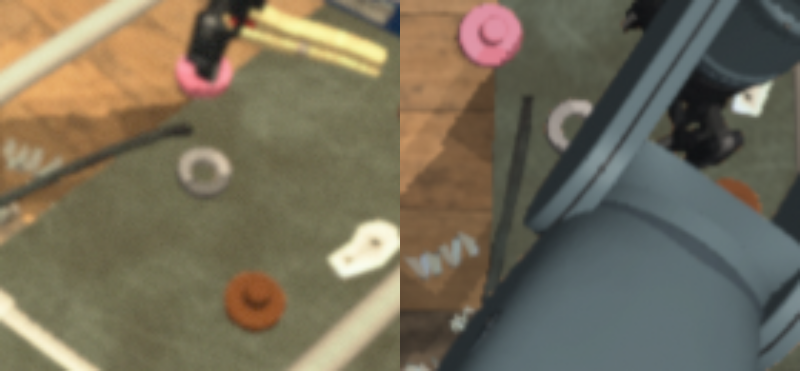

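Request:
arm_command(
  plan=[
    [-0.15,0.25,3.5,0],
    [0,0,3.5,7],
    [0,0,3.5,7],
    [0,0,3.5,0],
    [0,0,3.5,0],
    [0,0,0,0],
    [0,0,0,0],
    [0,0,0,0],
  ],
)

```text
t: 33.63
tcp_pos: [0.6013, -0.2909, 0.051]
tcp_rot: [[-0.016, 1.0, 0.002], [1.0, 0.016, -0.002], [-0.002, 0.002, -1.0]]
contact_force: [-0.0, 0.0, 1.1]
gripper_width: 0.0853
```

```bash
python3 go.py .6 -.2894 .004
```

```text
t 33.63 tcp [ 0.6013 -0.2909  0.051 ] jaw 0.9 tilt [ 0.0024 -0.0016] j [-0.62  0.62  1.44  0.    1.08 -0.63] F [-0.02  0.03  1.11] w 0.0853
total cm [ 0.16 -0.14  4.7 ] rows 2 each [ 0.08  -0.069  2.35 ]
```

Request:
arm_command(
  plan=[
    [0.1,-0.1,1.5,0],
    [0,0,1.5,0],
    [0,0,1.0,0],
    [0,0,0.4,0],
    [0,0,0,0],
    [0,0,0,0],
    [0,0,0,0],
  ],
)

```text
t: 34.22
tcp_pos: [0.5998, -0.2902, 0.0061]
tcp_rot: [[-0.016, 1.0, 0.002], [1.0, 0.016, -0.001], [-0.001, 0.002, -1.0]]
contact_force: [-0.2, -0.1, 0.2]
gripper_width: 0.0854
```

Request:
arm_command(
  plan=[
    [0,0,0.1,0],
    [0,0,0,0],
    [0,0,0,0],
    [0,0,0,0],
    [0,0,0,0],
    [0,0,0,0],
    [0,0,0,0],
    [0,0,0,0],
    [0,0,0,0],
    [0,0,0,0],
  ],
  hand=255,
  squeeze=40,
)

```text
t: 35.05
tcp_pos: [0.5995, -0.2899, 0.0049]
tcp_rot: [[-0.016, 1.0, 0.001], [1.0, 0.016, -0.001], [-0.001, 0.001, -1.0]]
contact_force: [-0.9, 0.2, 4.3]
gripper_width: 0.0521
```

```bash
python3 go.py .53 -.3 .03
```

```text
t 35.05 tcp [ 0.5995 -0.2899  0.0049] jaw 0.9 tilt [ 0.0012 -0.0008] j [-0.62  0.67  1.48  0.    0.99 -0.63] F [-0.86  0.21  4.29] w 0.0521
total cm [-0.9  -6.96 -2.52] rows 2 each [-0.452 -3.481 -1.259]
```

Request:
arm_command(
  plan=[
    [0,0,-1,0],
    [0,0,-1.5,0],
    [-0.3,-2.3,0,0],
    [-0.3,-2.3,0,0],
    [-0.3,-2.3,0,0],
    [0,0,0,0],
    [0,0,0,0],
    [0,0,0,0],
  ],
)

```text
t: 35.72
tcp_pos: [0.5309, -0.3001, 0.0293]
tcp_rot: [[-0.015, 1.0, 0.001], [1.0, 0.015, -0.001], [-0.001, 0.001, -1.0]]
contact_force: [0.7, -0.4, -0.9]
gripper_width: 0.0518
```

```bash
python3 go.py .53 -.3 .006;  python3 - <<'E'
from h import *
s=viewer.capture("scene")
cv2.imwrite("pics/n.png",cv2.resize(s[230:370,310:480],None,fx=4,fy=4))
E
```

```text
t 35.72 tcp [ 0.5309 -0.3001  0.0293] jaw 0.9 tilt [ 0.0012 -0.0007] j [-0.7   0.56  1.62  0.    0.97 -0.71] F [ 0.67 -0.42 -0.93] w 0.0518
total cm [ 0.02 -0.09  2.33] rows 1 each [ 0.016 -0.092  2.334]
```

View pics/n.png

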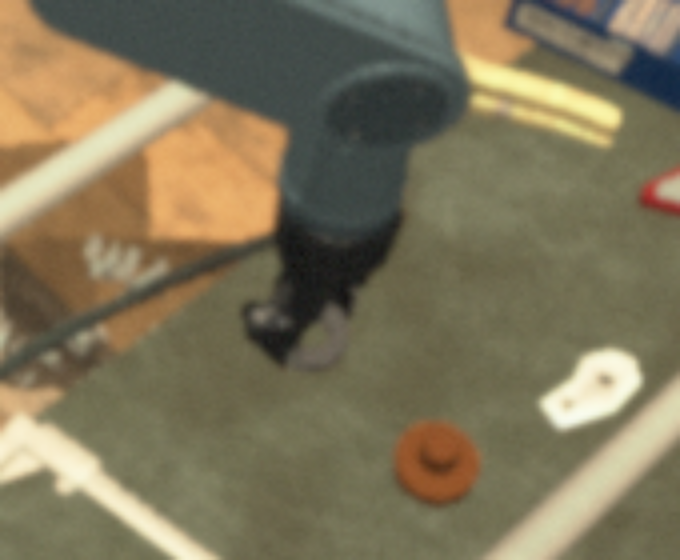

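Request:
arm_command(
  plan=[
    [0,0,1.2,0],
    [0,0,0.8,0],
    [0,0,0.35,0],
    [0,0,0,0],
    [0,0,0,0],
    [0,0,0,0],
  ],
)

```text
t: 36.27
tcp_pos: [0.5302, -0.299, 0.0049]
tcp_rot: [[-0.016, 1.0, -0.001], [1.0, 0.016, 0.001], [0.001, -0.001, -1.0]]
contact_force: [-1.7, 2.1, 5.2]
gripper_width: 0.0524
```

Request:
arm_command(
  plan=[
    [0,0,0.05,0],
    [0,0,0,0],
    [0,0,0,0],
  ],
)

```text
t: 36.52
tcp_pos: [0.5302, -0.299, 0.0049]
tcp_rot: [[-0.016, 1.0, -0.001], [1.0, 0.016, 0.001], [0.001, -0.001, -1.0]]
contact_force: [-3.3, 2.9, 8.6]
gripper_width: 0.052
```

Request:
arm_command(
  plan=[
    [0,0,0,0],
    [0,0,0,0],
    [0,0,0,0],
    [0,0,0,0],
    [0,0,0,0],
  ],
  hand=20,
)

```text
t: 36.93
tcp_pos: [0.5301, -0.2996, 0.0043]
tcp_rot: [[-0.016, 1.0, -0.0], [1.0, 0.016, 0.0], [0.0, -0.0, -1.0]]
contact_force: [0.2, 0.3, 0.3]
gripper_width: 0.0788
```

Request:
arm_command(
  plan=[
    [0,0,0,7],
    [0,0,0,7],
    [0,0,0,7],
    [0,0,0,7],
    [0,0,0,7],
    [0,0,0,7],
    [0,0,0,7],
    [0,0,0,7],
    [0,0,0,7],
    [0,0,0,7],
  ],
)

```text
t: 37.77
tcp_pos: [0.5301, -0.2997, 0.0045]
tcp_rot: [[0.936, 0.351, -0.0], [0.351, -0.936, 0.0], [-0.0, -0.0, -1.0]]
contact_force: [0.1, -0.3, -0.5]
gripper_width: 0.0791
```

Request:
arm_command(
  plan=[
    [0,0,0,7],
    [0,0,0,7],
    [0,0,0,6],
    [0,0,0,0],
    [0,0,0,0],
    [0,0,0,0],
  ],
)

```text
t: 38.27
tcp_pos: [0.5301, -0.2997, 0.0046]
tcp_rot: [[1.0, 0.019, -0.0], [0.019, -1.0, 0.0], [-0.0, -0.0, -1.0]]
contact_force: [0.2, -0.9, 0.3]
gripper_width: 0.0786
```

Request:
arm_command(
  plan=[
    [0,0,0,0],
    [0,0,0,0],
    [0,0,0,0],
    [0,0,0,0],
    [0,0,0,0],
    [0,0,0,0],
    [0,0,0,0],
    [0,0,0,0],
    [0,0,0,0],
    [0,0,0,0],
  ],
  hand=255,
)

```text
t: 39.1
tcp_pos: [0.5302, -0.2997, 0.0053]
tcp_rot: [[1.0, 0.016, 0.0], [0.016, -1.0, -0.0], [0.0, 0.0, -1.0]]
contact_force: [-0.9, 1.7, 5.5]
gripper_width: 0.0514
```

Request:
arm_command(
  plan=[
    [0,0,-1,0],
    [0,0,-3,0],
    [0,0,-4,0],
    [0,0,-4,0],
    [0,0,-4,0],
    [0,0,-4,0],
    [0,0,-2,0],
    [0,0,0,0],
    [0,0,0,0],
    [0,0,0,0],
  ],
)

```text
t: 39.93
tcp_pos: [0.5294, -0.2991, 0.2234]
tcp_rot: [[1.0, 0.016, -0.002], [0.016, -1.0, 0.001], [-0.002, -0.002, -1.0]]
contact_force: [-0.7, 0.5, -1.7]
gripper_width: 0.0515
```

```bash
python3 go.py .4389 .2475 .22;  python3 - <<'E'
from h import *
s=viewer.capture("scene")
cv2.imwrite("pics/p.png",cv2.resize(s[200:370,310:480],None,fx=3.5,fy=3.5))
E
```

```text
t 39.93 tcp [ 0.5294 -0.2991  0.2234] jaw -89.1 tilt [-0.0018  0.0015] j [-0.7   0.37  1.4  -0.    1.38  0.86] F [-0.7   0.54 -1.73] w 0.0515
total cm [ -8.2  -54.8    0.44] rows 15 each [-0.546 -3.653  0.029]
```

View pics/p.png

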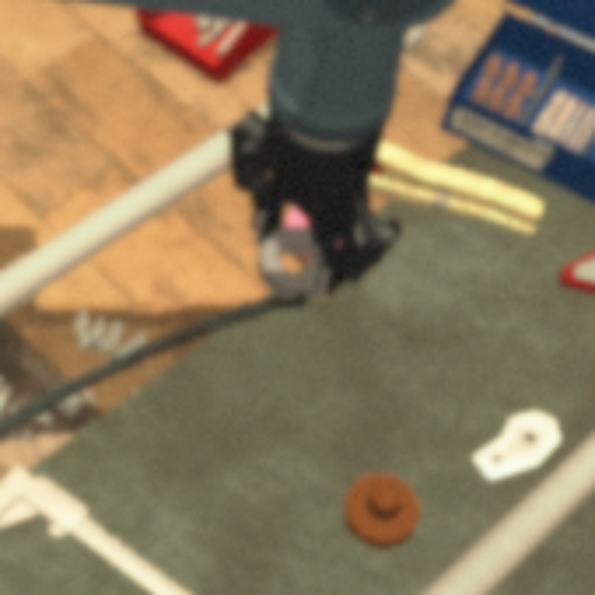

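Run:
```python
from h import *
s=viewer.capture("scene"); q=ctrl.get_obs()["tcp_pos"]
c=proj("scene",[q[0],q[1],q[2]]).ravel(); u=(c-40).astype(int)
v=cv2.resize(s[u[1]:u[1]+80,u[0]:u[0]+80],None,fx=5,fy=5,interpolation=cv2.INTER_CUBIC);o=v.copy()
for r,z in((.027,q[2]-.0053),(.027,q[2]+.0107),(.014,q[2]+.0107)):
  cv2.polylines(o,[np.round(((proj("scene",circ(q,r,z))-u+.5)*5-.5)).astype(np.int32)],True,(0,0,255),1)
cv2.imwrite("pics/q.png",np.hstack([v,o]))
```

```text
(no output)
```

View pics/q.png

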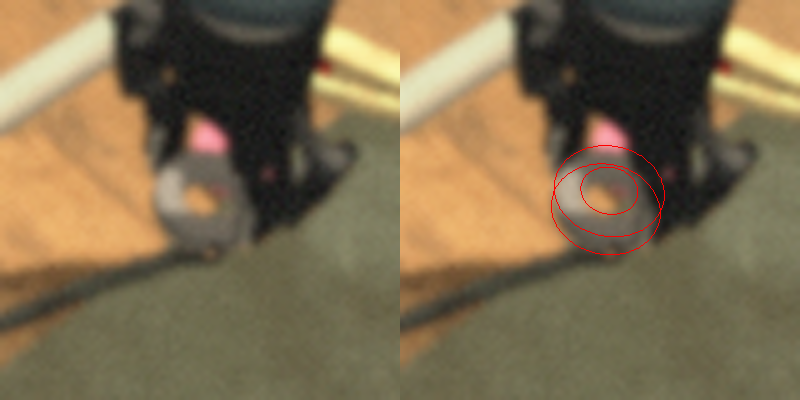

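Request:
arm_command(
  plan=[
    [-0.55,-3.65,0,0],
    [-0.55,-3.65,0,0],
    [-0.55,-3.65,0,0],
    [-0.55,-3.65,0,0],
    [-0.55,-3.65,0,0],
    [-0.55,-3.65,0,0],
    [-0.55,-3.65,0,0],
    [-0.55,-3.65,0,0],
    [-0.55,-3.65,0,0],
    [-0.55,-3.65,0,0],
  ],
)

```text
t: 40.87
tcp_pos: [0.468, 0.0661, 0.2231]
tcp_rot: [[1.0, 0.015, -0.003], [0.015, -1.0, 0.0], [-0.003, -0.0, -1.0]]
contact_force: [1.1, 0.3, -1.6]
gripper_width: 0.0517
```

Request:
arm_command(
  plan=[
    [-0.55,-3.65,0,0],
    [-0.55,-3.65,0,0],
    [-0.55,-3.65,0,0],
    [-0.55,-3.65,0,0],
    [-0.4,-2.5,0,0],
    [-0.1,-1,0,0],
    [0,0,0,0],
    [0,0,0,0],
    [0,0,0,0],
    [0,0,0,0],
  ],
)

```text
t: 41.7
tcp_pos: [0.44, 0.2436, 0.2243]
tcp_rot: [[1.0, 0.014, -0.001], [0.014, -1.0, -0.001], [-0.001, 0.001, -1.0]]
contact_force: [0.5, -1.3, -0.9]
gripper_width: 0.0513
```

```bash
python3 go.py .4389 .2475 .155
```

```text
t 41.7 tcp [0.44   0.2436 0.2243] jaw -89.2 tilt [-0.0007 -0.0007] j [ 0.28  0.18  1.65 -0.    1.31  1.84] F [ 0.52 -1.26 -0.85] w 0.0513
total cm [-0.1  -0.4   6.93] rows 2 each [-0.05  -0.198  3.467]
```

Request:
arm_command(
  plan=[
    [-0.05,-0.35,2.5,0],
    [0,0,2.5,0],
    [0,0,1.8,0],
    [0,0,0,0],
    [0,0,0,0],
    [0,0,0,0],
    [0,0,0,0],
  ],
)

```text
t: 42.28
tcp_pos: [0.4405, 0.2484, 0.1583]
tcp_rot: [[1.0, 0.015, 0.003], [0.015, -1.0, 0.001], [0.003, -0.001, -1.0]]
contact_force: [-0.3, 0.1, -0.1]
gripper_width: 0.0514
```

```bash
python3 go.py .4389 .2475 .142
```

```text
t 42.28 tcp [0.4405 0.2484 0.1583] jaw -89.2 tilt [0.0028 0.0008] j [ 0.29  0.24  1.75 -0.    1.15  1.85] F [-0.26  0.06 -0.08] w 0.0514
total cm [-0.16  0.08  1.63] rows 1 each [-0.162  0.084  1.628]
```

Request:
arm_command(
  plan=[
    [-0.08,0.05,0.4,0],
    [0,0,0.3,0],
    [0,0,0.2,0],
    [0,0,0,0],
    [0,0,0,0],
    [0,0,0,0],
    [0,0,0,0],
  ],
)

```text
t: 42.87
tcp_pos: [0.4385, 0.248, 0.1478]
tcp_rot: [[1.0, 0.016, 0.0], [0.016, -1.0, 0.0], [0.0, -0.0, -1.0]]
contact_force: [0.5, -0.2, -1.1]
gripper_width: 0.0511
```

```bash
python3 go.py .4389 .2475 .142
```

```text
t 42.87 tcp [0.4385 0.248  0.1478] jaw -89.1 tilt [0.0002 0.    ] j [ 0.29  0.25  1.76 -0.    1.13  1.85] F [ 0.45 -0.23 -1.12] w 0.0511
total cm [0.04 0.05 0.58] rows 1 each [0.043 0.051 0.581]
```

Request:
arm_command(
  plan=[
    [0.04,0.04,0.2,0],
    [0,0,0.2,0],
    [0,0,0.2,0],
    [0,0,0,0],
    [0,0,0,0],
  ],
)

```text
t: 43.28
tcp_pos: [0.4386, 0.2475, 0.1415]
tcp_rot: [[1.0, 0.015, -0.001], [0.015, -1.0, -0.0], [-0.001, 0.0, -1.0]]
contact_force: [-0.1, -0.4, -0.7]
gripper_width: 0.0514
```

Request:
arm_command(
  plan=[
    [0,0,0.3,0],
    [0,0,0.3,0],
    [0,0,0.3,0],
    [0,0,0.3,0],
    [0,0,0,0],
    [0,0,0,0],
  ],
)

```text
t: 43.78
tcp_pos: [0.4386, 0.2475, 0.1294]
tcp_rot: [[1.0, 0.016, -0.001], [0.016, -1.0, -0.0], [-0.001, 0.0, -1.0]]
contact_force: [-0.0, -0.2, -0.6]
gripper_width: 0.0514
```

Request:
arm_command(
  plan=[
    [0,0,0.2,0],
    [0,0,0.15,0],
    [0,0,0,0],
    [0,0,0,0],
  ],
)

```text
t: 44.12
tcp_pos: [0.4387, 0.2475, 0.1261]
tcp_rot: [[1.0, 0.015, -0.0], [0.015, -1.0, -0.0], [-0.0, 0.0, -1.0]]
contact_force: [0.9, -0.6, -1.0]
gripper_width: 0.0512
```

Request:
arm_command(
  plan=[
    [0,0,0.1,0],
    [0,0,0,0],
    [0,0,0,0],
    [0,0,0,0],
  ],
)

```text
t: 44.45
tcp_pos: [0.4389, 0.2476, 0.1253]
tcp_rot: [[1.0, 0.015, 0.0], [0.015, -1.0, 0.0], [0.0, -0.0, -1.0]]
contact_force: [-0.3, 0.1, -0.9]
gripper_width: 0.051
```

Request:
arm_command(
  plan=[
    [0,0,0.05,0],
    [0,0,0,0],
    [0,0,0,0],
    [0,0,0,0],
  ],
)

```text
t: 44.78
tcp_pos: [0.439, 0.2476, 0.1252]
tcp_rot: [[1.0, 0.015, 0.001], [0.015, -1.0, 0.0], [0.001, -0.0, -1.0]]
contact_force: [-1.6, -1.0, 5.6]
gripper_width: 0.0513
```

Seated, with 5.6 N upward contact force. Release and withdraw.

Request:
arm_command(
  plan=[
    [0,0,0,0],
    [0,0,0,0],
    [0,0,0,0],
    [0,0,0,0],
    [0,0,0,0],
    [0,0,0,0],
  ],
  hand=0,
)

```text
t: 45.28
tcp_pos: [0.4387, 0.2475, 0.1246]
tcp_rot: [[1.0, 0.015, -0.0], [0.015, -1.0, -0.0], [-0.0, 0.0, -1.0]]
contact_force: [-0.8, -0.3, -0.6]
gripper_width: 0.0854
```

Request:
arm_command(
  plan=[
    [0,0,-1,0],
    [0,0,-2,0],
    [0,0,-3,0],
    [0,0,-3,0],
    [0,0,-3,0],
    [0,3,0,0],
    [0,3,0,0],
    [0,3,0,0],
    [0,3,0,0],
    [0,3,0,0],
  ],
)

```text
t: 46.12
tcp_pos: [0.4409, 0.0964, 0.2457]
tcp_rot: [[1.0, 0.016, 0.001], [0.016, -1.0, -0.0], [0.001, 0.0, -1.0]]
contact_force: [0.6, 0.1, -0.3]
gripper_width: 0.0852
```

Request:
arm_command(
  plan=[
    [0,3,0,0],
    [0,3,0,0],
    [0,3,0,0],
    [0,3,0,0],
    [0,3,0,0],
    [0,3,0,0],
    [0,3,0,0],
    [0,0,0,0],
    [0,0,0,0],
    [0,0,0,0],
  ],
)

```text
t: 46.95
tcp_pos: [0.4442, -0.1121, 0.2451]
tcp_rot: [[1.0, 0.015, 0.0], [0.015, -1.0, 0.001], [0.0, -0.001, -1.0]]
contact_force: [-0.3, 0.4, 0.1]
gripper_width: 0.0855
```

Run:
```python
from h import *
s=viewer.capture("scene");a=viewer.capture("top"); F=6
def mk(n,im,u,w):
  v=cv2.resize(im[u[1]:u[1]+w,u[0]:u[0]+w],(400,400),interpolation=cv2.INTER_CUBIC);f=400/w;o=v.copy()
  p=(.4389,.2475)
  for r,z in((.027,.136),(.029,.12),(.012,.14),(.03,.036),(.045,.02)):
    cv2.polylines(o,[np.round(((proj(n,circ(p,r,z))-u+.5)*f-.5)).astype(np.int32)],True,(0,0,255),1)
  return np.hstack([v,o])
cv2.imwrite("pics/r1.png",mk("scene",s,(205,165),80)); cv2.imwrite("pics/r2.png",mk("top",a,(180,250),80))
print(fit("top",a,np.array([.439,.2475]),[(.027,.136)],.006),fit("scene",s,np.array([.439,.2475]),[(.027,.136)],.006))
```

```text
(array([0.437614  , 0.24572219]), np.float64(433.6922302247129)) (array([0.43853869, 0.24685816]), np.float64(405.6782333049933))
```

View pics/r1.png

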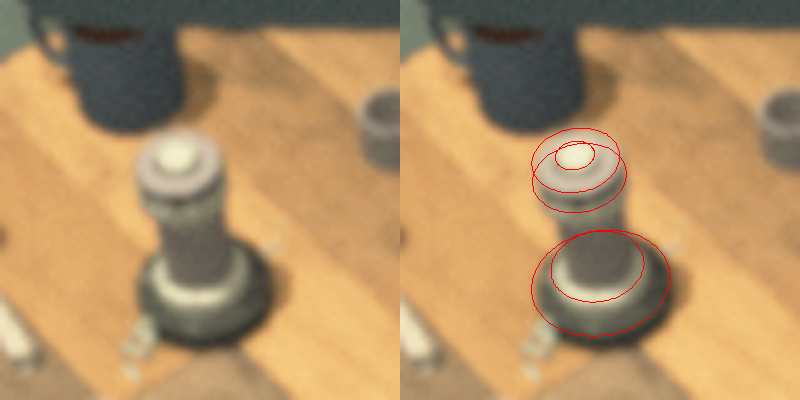

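View pics/r2.png

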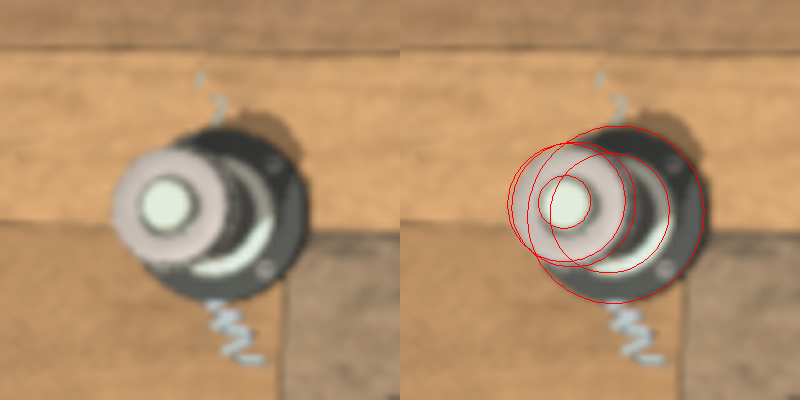

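```bash
python3 -c "
from rig import ctrl
o=ctrl.get_obs();print(o['t'],abs(o['joint_velocities']).max());print(ctrl.hand_in())"
```

```text
47.05 0.008680371069675917
the job is handed in; nothing more can be done
None
```

I built the stack on the jig stand in the required order (lower bush, long tube, top plug, collar) and handed it in at about 47 s of the 120 s allowed. `hand_in` reports no verdict.

- **Method:** I gripped each part twice, 90° apart, to centre it in the jaws. I lowered it until I felt seating contact (roughly 2 to 6 N) and then let go. The bush was located on the post from the camera images. Each later part was placed using the gripper's measured position.
- **Collar moved once before placing:** I picked up the collar and set it down about 7 cm away on clear mat for the second grip, because a cable lay beside it.
- **Seating heights:** All four parts bottomed out within about 1 mm of the heights I expected.
- **Final pictures:** Both cameras show the four parts upright on the stand, with the plug's hub centred in the collar. The short tube and the mug look undisturbed, and the arm never went near the blue bin. The gripper was clear of everything and the arm nearly still.
- **Small disagreement:** Fitting the collar's outline gives its centre at (0.4376, 0.2457) m in the top view and (0.4385, 0.2469) m in the scene view. The gripper put it at (0.4389, 0.2475) m. The largest gap is about 2 mm, in line with the 2 mm calibration accuracy.
- **Not measured:** I did not measure each part's offset from the one below directly. That rests on the gripper readings and on the parts fitting together.

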